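# Break down a stack of boat spares onto their outline pads

### The arm

A 7-joint arm with a two-finger parallel gripper is mounted at the origin on the work surface. World frame = base frame: x ahead of the robot, y to its left, z up, the work surface at z = 0. Lengths are in m, angles in rad, forces in N, time in s.
With the tool pointing down it reaches from about 0.425 to 0.95 m from the base axis. Payload 4.7 kg.
Tool frame: the origin (TCP) lies at the centre of the arm's flange, where the gripper is bolted on; the fingertips stand 182 mm ahead of it and the grasp point (between the pads) lies 164 mm ahead of it; y points along the fingers, z is the direction in which the jaws open and shut, and the axes are right-handed (so a half turn about y gives the same grasp; the last joint's range is limited). The gripper opens to 87 mm and grips with 3 to 60 N. Pads are 19 mm wide; open, the fingers measure 117 mm over their backs; the gripper's body (75 mm by 190 mm) begins 51 mm behind the grasp point.
Start: joints at [1.072, 0.469, -0.049, 1.532, 0.024, 1.141, -0.082], TCP at [0.306, -0.602, 0.405] pointing down, gripper open.
Joint ranges: [-2.59, 2.59], [-0.33, 1.99], [-1.39, 1.29], [0.1, 2.45], [-1.04, 4.18], [0.21, 1.99], [-2.66, 2.66]. Speed limits (rad/s): [2.57, 2.57, 3.14, 3.14, 3.14, 3.14, 3.14].

### API

Orientations are given as a rotation vector (axis times angle).
In Python, from bench import state, camera, env gives the robot as it stands. The module is installed in compiled form; this text tells all that it offers.
- The arm moves only by the tool send_rows, never from a script. Its argument "series" is a list of rows, each a list of 7 numbers: the finger opening in m, from 0 to 0.087, then the shift along the tool's x, y, z in m, then the turn, a rotation vector about the tool's x, y, z in degrees. In form: [[grip, dx, dy, dz, wx, wy, wz], ...]. A call has 1 to 10 rows; each row shifts and turns the commanded pose from where the row before left it, along the tool's axes as they then stand; what a row does not reach is not made up. A row lasts 1/10 s, in which the tool goes at most 50 mm and 8.59 degrees, less where a joint would pass 70% of its speed; a pose out of reach is approached as far as the arm can. A call with a gripper value outside its range is refused whole. The fingers move at their own pace and stop on an object; the grip force is fixed at half the most. Time passes only in rows, so rows that do not move let the fingers close. It gives the time, the measured TCP pose, the force and the opening at its end, in the units of the state.
- state(): the state, without advancing time (a new reading comes with each control period).
- camera(name): name is "side" or "top" or "wrist"; returns a dict with "color" (420x560x3 uint8, red, green, blue), "range_z" (420x560 float32, m along the optical axis (not along the pixel's ray), 0 where there is no reading), "vfov" (degrees; the focal length in pixels is half the picture's height over the tangent of half this angle, whatever the lens; pixels are square), "cx", "cy" (the principal point, pixels), "rvec" (rotation vector, rad) and "tvec" (3), from world to camera coordinates, as OpenCV has them. Camera axes: x right, y down, z forward; pixel columns grow to the right and rows downward; lengths in m; the calibration is good to about 2 mm. A picture is of the moment at which its call begins.
- env.close_job(): hands the job in, once; it reports no verdict.
The state is a dict: "clock": time; "joint_pos": joint angles; "qd": joint speeds; "effort": joint torques, N m; "eef_pos": TCP position; "orientation": TCP orientation; "ft_force": force on the tool from outside, world axes, zero at the start; "ft_torque": the same for the moment, N m; "finger_gap": finger opening in m.
Only numpy, scipy, OpenCV 4.12 (cv2) and the standard library are available. Lean on these libraries where they do the work, as an engineer would, in place of code of your own. Each camera call takes 0.05 s, during which the arm holds its last target.

### The job

Take the stack of four boat spares apart from the top down, one part at a time, and set each part flat and the same way up, let go, in the middle of the outline of its own shape and size on the black pads, with the square flange and the long anode turned to line up with their outlines. Do not drop any part, and leave the carton and the yellow plug where they stand.

Things in the scene. Friction and masses are not known exactly. Their poses are not given: they have to be found in the camera images.
- bush: Plain steel ring (bush), the top part of the stack: outside diameter 34 mm, bore 22 mm, 30 mm high, about 0.1 kg, standing on end on the rope wheel. Origin: centre of its underside; z up along its axis.
- sheave: White plastic rope wheel (sheave) lying flat, second from the top: outside diameter 50 mm, 20 mm high, with a 4 mm deep, 8 mm wide groove round the middle of its rim, about 0.06 kg. Origin: centre of its underside; z up along its axis.
- flange: Dark steel square flange with four bolt holes at the corners, third from the top, lying flat: 60 x 60 mm, 18 mm thick, about 0.35 kg. Origin: centre of its underside; x and y square to its sides, z up.
- anode: Aluminium hull anode, the bottom part, lying flat on the bench: block 92 (x) x 56 (y) x 30 mm high, with a dark steel fixing strap 124 (x) x 26 (y) x 4 mm thick along its bottom that sticks out 16 mm at each end; about 0.5 kg. Same shape when turned half a turn. Origin: centre of its underside; x along its length, z up. The flange rests on its top face, 30 mm up.
- pad_bush: Fixed black rubber pad, 140 (x) x 86 (y) x 4 mm thick, flat, no rim, with the pale outline of one part in its middle: a small disc of 38 mm with a large dark bore of 22 mm, for the bush. Origin: centre of the pad's underside on the bench, z up; the pad's top face (where the part's underside must rest) is 4 mm above it.
- pad_sheave: Fixed black rubber pad, 140 (x) x 86 (y) x 4 mm thick, flat, no rim, with the pale outline of one part in its middle: a disc of 54 mm with a small dark centre hole of 10 mm, for the rope wheel. Origin: centre of the pad's underside on the bench, z up; the pad's top face (where the part's underside must rest) is 4 mm above it.
- pad_flange: Fixed black rubber pad, 140 (x) x 86 (y) x 4 mm thick, flat, no rim, with the pale outline of one part in its middle: a 64 mm square, sides along the pad's x and y, with a dark bore of 28 mm and four small corner holes, for the square flange (any quarter turn fits). Origin: centre of the pad's underside on the bench, z up; the pad's top face (where the part's underside must rest) is 4 mm above it.
- pad_anode: Fixed black rubber pad, 140 (x) x 86 (y) x 4 mm thick, flat, no rim, with the pale outline of one part in its middle: a 96 x 60 mm rectangle with a tab at each end (128 mm overall), long side along the pad's x, for the anode (either way round). Origin: centre of the pad's underside on the bench, z up; the pad's top face (where the part's underside must rest) is 4 mm above it.
- carton: Bystander: closed cardboard carton 100 x 70 x 50 mm high, 0.3 kg, loose. Origin: centre of its underside.
- plug: Bystander: yellow plastic plug standing on its 48 mm wide foot, 58 mm high, narrower towards the top, loose. Origin: centre of its underside.
There are look-alikes about, which are no part of the job. Of the things shaped like the anode, the aluminium one is meant. What is shaped like the pad_anode but blue is not meant.

How it is judged:
By the outcome, as a careful person would: the job done as asked, in the order asked, and still so for the second after the job is handed in, with the robot touching nothing.
It also fails if it takes over 112 s, if anything falls off the work surface, if the arm or the gripper's body presses on something with over 40 N, if the wrist force passes 120 N, or if a joint passes its speed limit or range.

## Working session

There is one attempt and no reset: what is moved stays moved. The work goes in short steps, Python scripts to look and compute and a tool call to move; the robot and the scene stay as the last step left them, time stands still between calls to the robot, and variables do not carry over. Pictures are saved under pics/ and viewed, and the job is handed in when it is done.

Besides the shell and the picture viewer there is one more tool, called in YAML: its name, and indented under it one key for each argument. send_rows: Moves the arm, as the interface text tells. Its arguments: {"type":"object","properties":{"series":{"type":"array"}},"required":["series"]}

```bash
mkdir -p pics; cat > h.py <<'E'
import numpy as np, cv2
from bench import state, camera, env
from scipy.spatial.transform import Rotation as R
def cam(n,name=None):
    c=camera(n)
    if name: cv2.imwrite('pics/'+name+'.png',cv2.cvtColor(c['color'],cv2.COLOR_RGB2BGR))
    h=c['color'].shape[0]; c['f']=h/2/np.tan(np.radians(c['vfov'])/2)
    c['Rm']=R.from_rotvec(np.ravel(c['rvec'])).as_matrix(); c['t']=np.ravel(c['tvec'])
    return c
def cloud(c):
    z=c['range_z'].astype(float); v,u=np.mgrid[:z.shape[0],:z.shape[1]]
    P=np.stack([(u-c['cx'])/c['f']*z,(v-c['cy'])/c['f']*z,z],-1)
    W=(P-c['t'])@c['Rm']; W[z<=0]=np.nan
    return W
def px(c,p):
    q=c['Rm']@np.array(p)+c['t']; return c['cx']+c['f']*q[0]/q[2], c['cy']+c['f']*q[1]/q[2]
def onplane(c,u,v,z):
    d=c['Rm'].T@np.array([(u-c['cx'])/c['f'],(v-c['cy'])/c['f'],1]); o=-c['Rm'].T@c['t']
    return o+d*(z-o[2])/d[2]
E
python3 - <<'E'
from h import *
s=state(); print(s); print(R.from_rotvec(s['orientation']).as_matrix().round(3))
for n in ['side','top','wrist']:
    c=cam(n,n+'0'); print(n,c['vfov'],c['cx'],c['cy'],(-c['Rm'].T@c['t']).round(3),c['Rm'].round(2).tolist())
E
```

```text
{'clock': 0.0, 'joint_pos': array([ 1.0721114 ,  0.46945086, -0.04859153,  1.53366378,  0.02412824,
        1.14098296, -0.08228893]), 'qd': array([-1.51298898e-03, -1.47366428e-03,  2.63648029e-04, -4.43812996e-05,
       -9.45469136e-04, -1.06181541e-03, -3.73756693e-04]), 'effort': array([ 4.07019434e-04, -5.07971478e+01, -8.01545265e-02, -2.36150301e+01,
       -6.12559053e-02,  3.79786966e-02,  1.65733513e-04]), 'eef_pos': array([ 0.30548018, -0.60165875,  0.40370549]), 'orientation': array([-0.46963252,  1.96180855, -1.95809841]), 'ft_force': array([-0.0346988 , -0.27185045, -0.23900366]), 'ft_torque': array([-0.00420523,  0.006083  , -0.00964685]), 'finger_gap': 0.08721918198671288}
[[-0.892 -0.001  0.453]
 [-0.453  0.002 -0.892]
 [ 0.    -1.    -0.002]]
side 46.73333620156303 276.71559471525177 210.129555400441 [0.22  0.96  0.669] [[-0.94, -0.34, 0.01], [-0.18, 0.48, -0.86], [0.29, -0.81, -0.51]]
top 51.177926106844964 276.081968536589 205.00765238179977 [0.277 0.003 1.405] [[0.03, -1.0, 0.0], [-0.98, -0.03, -0.19], [0.19, 0.0, -0.98]]
wrist 61.9771439985629 279.7161302807482 205.94611167036285 [ 0.366 -0.571  0.384] [[0.45, -0.89, -0.0], [-0.86, -0.44, 0.25], [-0.22, -0.11, -0.97]]
```

View pics/side0.png

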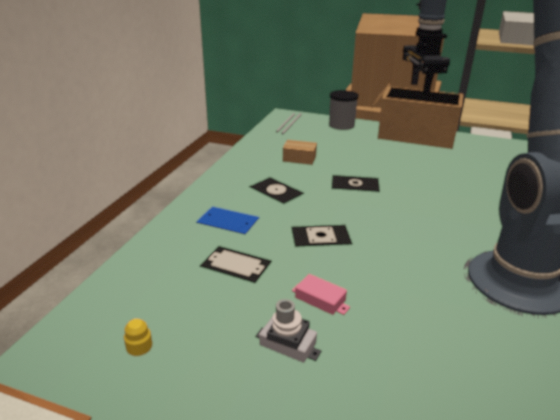

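View pics/top0.png

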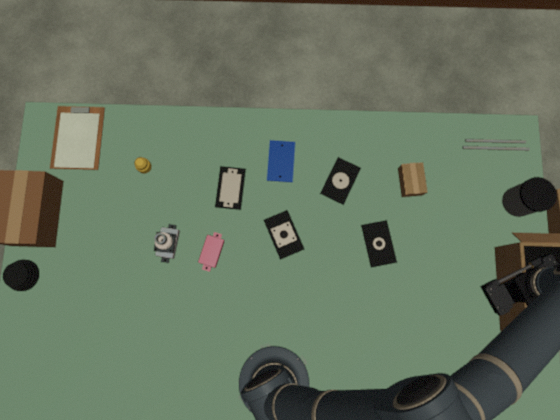

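View pics/wrist0.png

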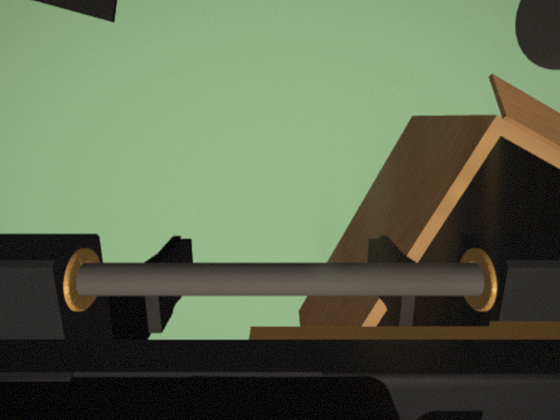

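The side view shows the stack at about (288,330), the plug at (138,335), the carton at (300,152) and the pads between them. The top view shows the stack at (166,242), and the pads for the anode (230,188), flange (284,235), sheave (341,181) and bush (379,243). The red anode (211,252) and the blue pad are decoys. Next I'll get coarse positions.

```bash
python3 - <<'E'
from h import *
c=cam('top'); W=cloud(c); g=c['color'].astype(int); hsv=cv2.cvtColor(c['color'],cv2.COLOR_RGB2HSV)
for n,(u,v) in dict(anode=(230,188),flange=(284,235),sheave=(341,181),bush=(379,243)).items():
    m=np.zeros(g.shape[:2],np.uint8); m[v-32:v+33,u-32:u+33]=1
    X=W[...,0];
    green=(g[...,1]-g[...,0]>15)
    k=(m>0)&~green
    nn,l,st,ce=cv2.connectedComponentsWithStats(k.astype(np.uint8)); i=l[v,u] if l[v,u] else 1+np.argmax(st[1:,4])
    i=1+np.argmax(st[1:,4])
    ys,xs=np.nonzero(l==i)
    P=np.array([onplane(c,a,b,0.004)[:2] for a,b in zip(xs,ys)]).astype(np.float32)
    r=cv2.minAreaRect(P); print(n,np.array(r[0]).round(4),np.array(r[1]).round(3),r[2], 'depth z',np.nanmedian(W[ys,xs,2]).round(4), P.mean(0).round(4))
for n,(u,v) in dict(plug=(143,165),carton=(413,180),stack=(166,242),red=(211,252)).items():
    p=W[v-25:v+26,u-25:u+26].reshape(-1,3); p=p[p[:,2]>0.015]
    print(n,p[:,:2].min(0).round(3),p[:,:2].max(0).round(3),p[:,2].max().round(3),p.mean(0).round(3), W[v,u].round(3))
    if n in('stack',):
        for lo,hi in((.02,.04),(.04,.055),(.055,.08),(.09,.11)):
            q=p[(p[:,2]>lo)&(p[:,2]<hi)]; print(lo,hi,len(q),q.mean(0).round(4),cv2.minAreaRect(q[:,:2].astype(np.float32)))
E
```

```text
anode [0.6006 0.1599] [0.085 0.139] 86.00086212158203 depth z 0.0032 [0.5999 0.1599]
flange [ 0.4517 -0.0188] [0.139 0.085] 24.77764892578125 depth z 0.0032 [ 0.451  -0.0186]
sheave [ 0.6347 -0.2009] [0.084 0.139] 65.15042877197266 depth z 0.003 [ 0.6342 -0.2008]
bush [ 0.4306 -0.323 ] [0.138 0.084] 12.851194381713867 depth z 0.0029 [ 0.43   -0.3233]
plug [0.639 0.422] [0.687 0.466] 0.064 [0.658 0.441 0.044] [0.655 0.436 0.052]
carton [ 0.583 -0.471] [ 0.688 -0.39 ] 0.057 [ 0.633 -0.427  0.046] [ 0.63  -0.426  0.05 ]
stack [0.364 0.313] [0.458 0.382] 0.107 [0.409 0.344 0.052] [0.409 0.338 0.078]
0.02 0.04 217 [0.4105 0.3417 0.0292] ((0.41098690032958984, 0.346737802028656), (0.05868959799408913, 0.0915813148021698), 83.87870788574219)
0.04 0.055 158 [0.4028 0.3423 0.0474] ((0.41042378544807434, 0.34978196024894714), (0.06150216981768608, 0.06013612076640129), 85.7317123413086)
0.055 0.08 146 [0.4102 0.3463 0.0677] ((0.41305845975875854, 0.34982946515083313), (0.048431146889925, 0.04753165692090988), 1.1522470712661743)
0.09 0.11 64 [0.4163 0.3515 0.0967] ((0.4167190194129944, 0.3519212305545807), (0.030803905799984932, 0.032632745802402496), 87.94387817382812)
red [0.34  0.171] [0.439 0.244] 0.037 [0.388 0.207 0.029] [0.385 0.206 0.035]
```

```bash
cat >> h.py <<'E'
def tool():
    s=state(); return np.array(s['eef_pos']), R.from_rotvec(s['orientation']).as_matrix()
def Rth(th):
    t=np.radians(th); c,s=np.cos(t),np.sin(t)
    return np.array([[s,0,c],[-c,0,s],[0,-1,0]])
def theta(Rm): return np.degrees(np.arctan2(Rm[1,2],Rm[0,2]))
def camtool(c):
    p,Rt=tool(); o=-c['Rm'].T@c['t']
    return Rt.T@(o-p), c['Rm']@Rt   # cam origin in tool; tool->cam rot
def lookpose(c,target,th,z,u=280,v=110):
    o,Rc=camtool(c); Rt=Rth(th)
    d=(Rt@Rc.T)@np.array([(u-c['cx'])/c['f'],(v-c['cy'])/c['f'],1])
    off=Rt@o; cz=z+off[2]; k=(target[2]-cz)/d[2]
    cp=np.array(target)-d*k; return cp-off
def plan(target,th,n,verbose=True):
    p,Rt=tool(); s=state()
    th0=theta(Rt); d=(th-th0)
    rows=[];cur=p.copy();Rc=Rt
    for i in range(n):
        nx=p+(np.array(target)-p)*(i+1)/n
        dl=Rc.T@(nx-cur); Rn=Rth(th0+d*(i+1)/n)
        w=np.degrees(R.from_matrix(Rc.T@Rn).as_rotvec())
        rows.append([*(dl*1000).round(1),*w.round(1)]); cur=nx;Rc=Rn
    print('from',p.round(4),round(th0,2),'to',np.round(target,4),th,'grip',round(s['finger_gap'],4),'t',s['clock'],'F',s['ft_force'].round(1))
    for r in rows: print(r)
E
python3 - <<'E'
from h import *
c=cam('wrist'); print(camtool(c))
print(lookpose(c,[.4306,-.323,.004],-20,.40)); 
plan(lookpose(c,[.4306,-.323,.004],-20,.40),-20,10)
for th in(0,40,84):print(th,lookpose(c,[.4517,-.0188,.004],th,.4),lookpose(c,[.412,.349,.05],th,.4))
E
```

```text
(array([-6.73839845e-02,  1.96022120e-02, -1.03626903e-05]), array([[-1.18348757e-03,  1.13207654e-04,  9.99999293e-01],
       [ 9.68814609e-01, -2.47783927e-01,  1.17463192e-03],
       [ 2.47783885e-01,  9.68815314e-01,  1.83571970e-04]]))
[ 0.40509092 -0.39240146  0.4       ]
from [ 0.3056 -0.6018  0.4043] -63.08 to [ 0.4051 -0.3924  0.4   ] -20 grip 0.0868 t 0.25 F [ 0.4 -0.2 -0.6]
[np.float64(-18.4), np.float64(0.4), np.float64(-14.2), np.float64(0.0), np.float64(-4.3), np.float64(0.0)]
[np.float64(-19.4), np.float64(0.4), np.float64(-12.7), np.float64(0.0), np.float64(-4.3), np.float64(0.0)]
[np.float64(-20.3), np.float64(0.4), np.float64(-11.3), np.float64(0.0), np.float64(-4.3), np.float64(0.0)]
[np.float64(-21.1), np.float64(0.4), np.float64(-9.7), np.float64(0.0), np.float64(-4.3), np.float64(0.0)]
[np.float64(-21.7), np.float64(0.4), np.float64(-8.1), np.float64(0.0), np.float64(-4.3), np.float64(0.0)]
[np.float64(-22.3), np.float64(0.4), np.float64(-6.4), np.float64(0.0), np.float64(-4.3), np.float64(0.0)]
[np.float64(-22.7), np.float64(0.4), np.float64(-4.7), np.float64(0.0), np.float64(-4.3), np.float64(0.0)]
[np.float64(-23.0), np.float64(0.4), np.float64(-3.0), np.float64(0.0), np.float64(-4.3), np.float64(0.0)]
[np.float64(-23.1), np.float64(0.4), np.float64(-1.3), np.float64(0.0), np.float64(-4.3), np.float64(0.0)]
[np.float64(-23.2), np.float64(0.4), np.float64(0.5), np.float64(0.0), np.float64(-4.3), np.float64(0.0)]
0 [ 0.451466   -0.09274066  0.4       ] [0.41179587 0.27586064 0.4       ]
40 [ 0.49904889 -0.07559224  0.4       ] [0.4588567  0.29284078 0.4       ]
84 [ 0.52521115 -0.02676162  0.4       ] [0.48471736 0.34115184 0.4       ]
```

send_rows:
  series:
    - [0.087, -18, 0, -14, 0, -4.3, 0]
    - [0.087, -19, 0, -13, 0, -4.3, 0]
    - [0.087, -20, 0, -11, 0, -4.3, 0]
    - [0.087, -21, 0, -10, 0, -4.3, 0]
    - [0.087, -22, 0, -8, 0, -4.3, 0]
    - [0.087, -22, 0, -6, 0, -4.3, 0]
    - [0.087, -23, 0, -5, 0, -4.3, 0]
    - [0.087, -23, 0, -3, 0, -4.3, 0]
    - [0.087, -23, 0, -1, 0, -4.3, 0]
    - [0.087, -23, 0, 0, 0, -4.3, 0]

```text
clock: 1.25
eef_pos: [0.5201, -0.1482, 0.405]
orientation: [-1.024, 1.46, -1.461]
ft_force: [1.0, -0.3, -0.2]
finger_gap: 0.087
```

I sent that shift in mm where the tool takes metres. It was clipped per row, so no harm was done. I'll use metres from here and look from where the arm now stands.

```bash
python3 - <<'E'
from h import *
c=cam('wrist','w1'); p,Rt=tool(); print(p,theta(Rt),Rt.round(3).tolist())
for n,q in dict(fl=(.4517,-.0188,.004),an=(.6,.16,.004),sh=(.6347,-.2009,.004),bu=(.4306,-.323,.004)).items(): print(n,px(c,q))
E
```

```text
[ 0.5230721  -0.13872028  0.40550359] -19.06263473299183 [[-0.327, 0.004, 0.945], [-0.945, 0.006, -0.327], [-0.008, -1.0, 0.002]]
fl (np.float64(174.56561745417102), np.float64(85.32268285369196))
an (np.float64(245.56330096580712), np.float64(-176.56925462619265))
sh (np.float64(392.1853807194834), np.float64(188.70957973114756))
bu (np.float64(259.3541279925493), np.float64(334.0543010348197))
```

View pics/w1.png

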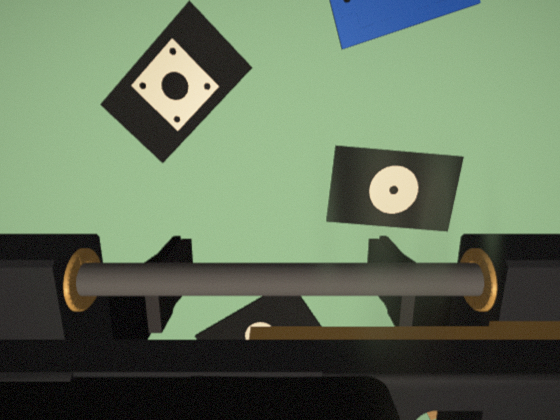

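Both the flange pad (175,86) and the sheave pad (394,189) show up where the top camera predicted. I'll refine both positions.

```bash
cat >> h.py <<'E'
def padfit(c,guess,rad=50):
    """dark+pale blob on green at guess; returns center, long-axis angle"""
    u,v=px(c,[guess[0],guess[1],.004]); g=c['color'].astype(int)
    S=6; 
    k=(g[...,1]-g[...,0]<=12).astype(np.uint8)
    n,l,st,ce=cv2.connectedComponentsWithStats(k); i=l[int(round(v)),int(round(u))]
    if i==0: print('miss'); return
    m=(l==i).astype(np.uint8); cs,_=cv2.findContours(m,cv2.RETR_EXTERNAL,cv2.CHAIN_APPROX_NONE); q=max(cs,key=cv2.contourArea)[:,0]
    P=np.array([onplane(c,a,b,.004)[:2] for a,b in q]).astype(np.float32)
    r=cv2.minAreaRect(P); ang=r[2] if r[1][0]>r[1][1] else r[2]+90
    pale=((g.min(-1)>130)&(l==i)) if 0 else (g[...,0]>120)&(abs(np.mgrid[:420,:560][0]-v)<rad)&(abs(np.mgrid[:420,:560][1]-u)<rad)&(m>0)
    cs2,_=cv2.findContours(pale.astype(np.uint8),cv2.RETR_EXTERNAL,cv2.CHAIN_APPROX_NONE); q2=max(cs2,key=cv2.contourArea)[:,0]
    P2=np.array([onplane(c,a,b,.004)[:2] for a,b in q2]).astype(np.float32); r2=cv2.minAreaRect(P2)
    M=cv2.moments(P2.reshape(-1,1,2)); 
    print('pad',np.round(r[0],4),np.round(r[1],3),round(ang%180,2),'outline',np.round(r2[0],4),np.round(r2[1],4),round(r2[2],2),'cent',round(M['m10']/M['m00'],4),round(M['m01']/M['m00'],4))
E
python3 - <<'E'
from h import *
c=cam('wrist'); padfit(c,(.4517,-.0188)); padfit(c,(.6347,-.2009))
c=cam('top'); padfit(c,(.4306,-.323),20);padfit(c,(.4517,-.0188),20); padfit(c,(.6347,-.2009),20);padfit(c,(.6,.16),30)
c=cam('side'); padfit(c,(.4306,-.323),20);padfit(c,(.4517,-.0188),20); padfit(c,(.6347,-.2009),20);padfit(c,(.6,.16),30)
c=cam('wrist')
plan(lookpose(c,[.412,.349,.05],84,.4),84,20)
E
```

```text
pad [ 0.4519 -0.0193] [0.139 0.086] 24.53 outline [ 0.4517 -0.0192] [0.0651 0.065 ] 24.59 cent 0.4516 -0.0192
pad [ 0.4773 -0.2781] [0.344 0.742] 160.86 outline [ 0.6359 -0.2022] [0.0532 0.0544] 70.99 cent 0.6357 -0.2023
pad [ 0.3186 -0.1405] [0.472 0.856] 178.23 outline [ 0.4315 -0.3277] [0.0387 0.0283] 6.24 cent 0.4313 -0.3286
pad [ 0.4519 -0.0182] [0.137 0.083] 24.49 outline [ 0.452  -0.0182] [0.0662 0.0658] 24.25 cent 0.4519 -0.0186Traceback (most recent call last):
  File "<stdin>", line 3, in <module>
  File "h.py", line 56, in padfit
    cs2,_=cv2.findContours(pale.astype(np.uint8),cv2.RETR_EXTERNAL,cv2.CHAIN_APPROX_NONE); q2=max(cs2,key=cv2.contourArea)[:,0]
                                                                                              ~~~^^^^^^^^^^^^^^^^^^^^^^^^^
ValueError: max() iterable argument is empty
```

```bash
python3 - <<'E'
from h import *
c=cam('wrist')
plan(lookpose(c,[.412,.349,.05],84,.36),84,14)
E
```

```text
from [ 0.5199 -0.1488  0.4047] -19.92 to [0.4874 0.3411 0.36  ] 84 grip 0.0868 t 1.45 F [ 0.5 -1.  -0.1]
[np.float64(-32.1), np.float64(3.2), np.float64(-14.1), np.float64(0.0), np.float64(-7.4), np.float64(0.0)]
[np.float64(-33.7), np.float64(3.2), np.float64(-9.8), np.float64(0.0), np.float64(-7.4), np.float64(0.0)]
[np.float64(-34.6), np.float64(3.2), np.float64(-5.4), np.float64(0.0), np.float64(-7.4), np.float64(0.0)]
[np.float64(-35.1), np.float64(3.2), np.float64(-0.9), np.float64(0.0), np.float64(-7.4), np.float64(0.0)]
[np.float64(-34.9), np.float64(3.2), np.float64(3.7), np.float64(0.0), np.float64(-7.4), np.float64(0.0)]
[np.float64(-34.1), np.float64(3.2), np.float64(8.1), np.float64(0.0), np.float64(-7.4), np.float64(0.0)]
[np.float64(-32.8), np.float64(3.2), np.float64(12.5), np.float64(0.0), np.float64(-7.4), np.float64(0.0)]
[np.float64(-30.9), np.float64(3.2), np.float64(16.6), np.float64(0.0), np.float64(-7.4), np.float64(0.0)]
[np.float64(-28.5), np.float64(3.2), np.float64(20.4), np.float64(0.0), np.float64(-7.4), np.float64(0.0)]
[np.float64(-25.6), np.float64(3.2), np.float64(24.0), np.float64(0.0), np.float64(-7.4), np.float64(0.0)]
[np.float64(-22.3), np.float64(3.2), np.float64(27.1), np.float64(0.0), np.float64(-7.4), np.float64(0.0)]
[np.float64(-18.6), np.float64(3.2), np.float64(29.7), np.float64(0.0), np.float64(-7.4), np.float64(0.0)]
[np.float64(-14.6), np.float64(3.2), np.float64(31.9), np.float64(0.0), np.float64(-7.4), np.float64(0.0)]
[np.float64(-10.4), np.float64(3.2), np.float64(33.5), np.float64(0.0), np.float64(-7.4), np.float64(0.0)]
```

send_rows:
  series:
    - [0.087, -0.032, 0.003, -0.014, 0, -7.4, 0]
    - [0.087, -0.034, 0.003, -0.01, 0, -7.4, 0]
    - [0.087, -0.035, 0.003, -0.005, 0, -7.4, 0]
    - [0.087, -0.035, 0.003, -0.001, 0, -7.4, 0]
    - [0.087, -0.035, 0.003, 0.004, 0, -7.4, 0]
    - [0.087, -0.034, 0.003, 0.008, 0, -7.4, 0]
    - [0.087, -0.033, 0.003, 0.012, 0, -7.4, 0]
    - [0.087, -0.031, 0.003, 0.017, 0, -7.4, 0]
    - [0.087, -0.028, 0.003, 0.02, 0, -7.4, 0]
    - [0.087, -0.026, 0.003, 0.024, 0, -7.4, 0]

```text
clock: 2.45
eef_pos: [0.4987, 0.1993, 0.3744]
orientation: [-1.516, 0.492, -0.494]
ft_force: [0.7, -0.4, 0.9]
finger_gap: 0.0872
```

send_rows:
  series:
    - [0.087, -0.022, 0.003, 0.027, 0, -7.4, 0]
    - [0.087, -0.019, 0.003, 0.03, 0, -7.4, 0]
    - [0.087, -0.015, 0.003, 0.032, 0, -7.4, 0]
    - [0.087, -0.01, 0.003, 0.033, 0, -7.4, 0]
    - [0.087, 0, 0, 0, 0, 0, 0]
    - [0.087, 0, 0, 0, 0, 0, 0]
    - [0.087, 0, 0, 0, 0, 0, 0]

```text
clock: 3.15
eef_pos: [0.4909, 0.3382, 0.3623]
orientation: [-1.571, 0.092, -0.093]
ft_force: [-0.3, -0.2, -0.1]
finger_gap: 0.0871
```

```bash
python3 - <<'E'
from h import *
c=cam('wrist','w2'); p,Rt=tool(); print(p,theta(Rt),Rt.round(4).tolist())
print(camtool(c)[0],px(c,(.412,.349,.05)))
W=cloud(c); p=W[:230].reshape(-1,3); p=p[(p[:,2]>0.012)&(abs(p[:,0]-.412)<.075)&(abs(p[:,1]-.349)<.06)]
for lo,hi in((.012,.04),(.026,.036),(.044,.053),(.063,.073),(.09,.11)):
    q=p[(p[:,2]>lo)&(p[:,2]<hi)]; print(lo,hi,len(q),np.median(q[:,2]),cv2.minAreaRect(q[:,:2].astype(np.float32)),cv2.minEnclosingCircle(q[:,:2].astype(np.float32)))
E
```

```text
[0.49088796 0.33818694 0.3624571 ] 83.26611729124802 [[0.9931, 0.0005, 0.1173], [-0.1173, -0.0021, 0.9931], [0.0007, -1.0, -0.002]]
[-0.06751437  0.01960995 -0.00013014] (np.float64(282.6165604044775), np.float64(100.410346998815))
0.012 0.04 2154 0.030333122475440163 ((0.41264310479164124, 0.3486068844795227), (0.055637016892433167, 0.09210053086280823), 82.10120391845703) ((0.4126112163066864, 0.34849706292152405), 0.05229494348168373)
0.026 0.036 2154 0.030333122475440163 ((0.41264310479164124, 0.3486068844795227), (0.055637016892433167, 0.09210053086280823), 82.10120391845703) ((0.4126112163066864, 0.34849706292152405), 0.05229494348168373)
0.044 0.053 2124 0.04847718583003845 ((0.4115913510322571, 0.35126134753227234), (0.059995491057634354, 0.060207549482584), 85.72233581542969) ((0.41149529814720154, 0.351055771112442), 0.04159659147262573)
0.063 0.073 2288 0.06852501992835044 ((0.4147309362888336, 0.3515627682209015), (0.049221158027648926, 0.04929308220744133), 83.60897827148438) ((0.41451290249824524, 0.3516056537628174), 0.025042587891221046)
0.09 0.11 1194 0.09819824163587862 ((0.41775673627853394, 0.35342738032341003), (0.03320665657520294, 0.03253582492470741), 83.75889587402344) ((0.41763076186180115, 0.353476881980896), 0.01698899269104004)
```

```bash
echo
```

```text
(no output)
```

View pics/w2.png

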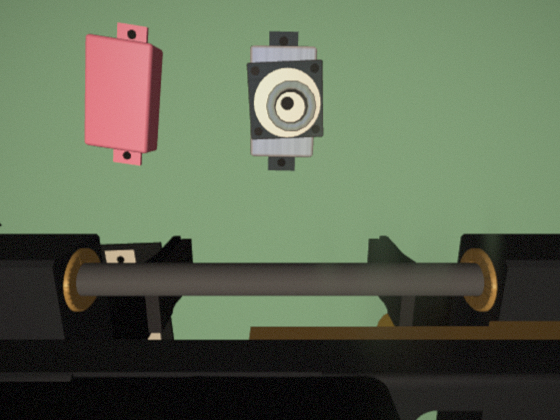

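```bash
python3 - <<'E'
from h import *
plan([.4177,.3534,.30],84,3);plan([.4177,.3534,.255],84,1)
E
```

```text
from [0.4909 0.3382 0.3625] 83.27 to [0.4177 0.3534 0.3   ] 84 grip 0.0872 t 3.2 F [-0.  -1.1  0.5]
[np.float64(-24.8), np.float64(20.8), np.float64(2.2), np.float64(0.1), np.float64(-0.2), np.float64(0.0)]
[np.float64(-24.8), np.float64(20.8), np.float64(2.3), np.float64(0.0), np.float64(-0.2), np.float64(0.0)]
[np.float64(-24.8), np.float64(20.8), np.float64(2.4), np.float64(0.0), np.float64(-0.2), np.float64(0.0)]
from [0.4909 0.3382 0.3625] 83.27 to [0.4177 0.3534 0.255 ] 84 grip 0.0872 t 3.2 F [-0.  -1.1  0.5]
[np.float64(-74.5), np.float64(107.4), np.float64(6.7), np.float64(0.1), np.float64(-0.7), np.float64(0.0)]
```

send_rows:
  series:
    - [0.087, -0.0248, 0.017, 0.0022, 0, 0, 0]
    - [0.087, -0.0248, 0.017, 0.0022, 0, 0, 0]
    - [0.087, -0.0248, 0.017, 0.0022, 0, 0, 0]
    - [0.087, 0, 0.018, 0, 0, 0, 0]
    - [0.087, 0, 0.018, 0, 0, 0, 0]
    - [0.087, 0, 0, 0, 0, 0, 0]
    - [0.087, 0, 0, 0, 0, 0, 0]
    - [0.087, 0, 0, 0, 0, 0, 0]

```text
clock: 4.0
eef_pos: [0.4172, 0.3552, 0.2768]
orientation: [-1.568, 0.089, -0.091]
ft_force: [-0.2, 0.5, 0.4]
finger_gap: 0.0869
```

```bash
python3 - <<'E'
from h import *
plan([.4177,.3534,.255],83.3,1); cam('side','s2'); print(state()['eef_pos'])
E
```

```text
from [0.4172 0.3552 0.2768] 83.43 to [0.4177 0.3534 0.255 ] 83.3 grip 0.0869 t 4.0 F [-0.2  0.5  0.4]
[np.float64(0.7), np.float64(21.8), np.float64(-1.7), np.float64(-0.1), np.float64(0.1), np.float64(0.1)]
[0.41711948 0.3553213  0.27683622]
```

View pics/s2.png

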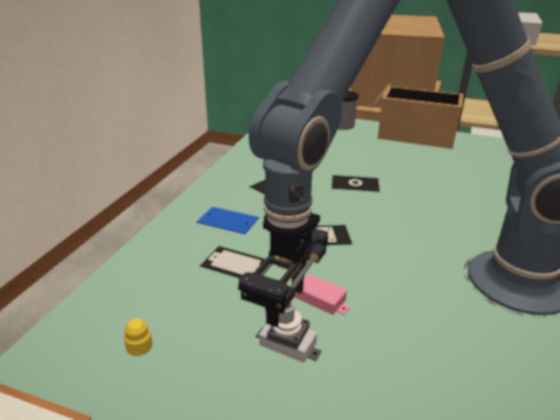

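The side view shows the jaws straddling the bush at about (287,310), with the body clear of the red block. I'll lower, close, and lift a little.

send_rows:
  series:
    - [0.087, 0.0007, 0.011, -0.0017, 0, 0, 0]
    - [0.087, 0, 0.011, 0, 0, 0, 0]
    - [0.087, 0, 0, 0, 0, 0, 0]
    - [0.03, 0, 0, 0, 0, 0, 0]
    - [0.03, 0, 0, 0, 0, 0, 0]
    - [0.03, 0, 0, 0, 0, 0, 0]
    - [0.03, 0, 0, 0, 0, 0, 0]
    - [0.03, 0, 0, 0, 0, 0, 0]
    - [0.03, 0, 0, 0, 0, 0, 0]
    - [0.03, 0, 0, 0, 0, 0, 0]

```text
clock: 5.05
eef_pos: [0.417, 0.3536, 0.2538]
orientation: [-1.569, 0.089, -0.089]
ft_force: [-0.5, 0.6, 0.4]
finger_gap: 0.0387
```

send_rows:
  series:
    - [0.03, 0, 0, 0, 0, 0, 0]
    - [0.03, 0, -0.003, 0, 0, 0, 0]
    - [0.03, 0, -0.01, 0, 0, 0, 0]
    - [0.03, 0, -0.02, 0, 0, 0, 0]
    - [0.03, 0, -0.02, 0, 0, 0, 0]
    - [0.03, 0, -0.02, 0, 0, 0, 0]
    - [0.03, 0, 0, 0, 0, 0, 0]
    - [0.03, 0, 0, 0, 0, 0, 0]

```text
clock: 5.85
eef_pos: [0.417, 0.3534, 0.3269]
orientation: [-1.569, 0.088, -0.09]
ft_force: [-0.3, -0.5, -1.8]
finger_gap: 0.0335
```

```bash
python3 - <<'E'
from h import *
c=cam('side','s3'); p=tool(); print(p[0],theta(p[1]))
cv2.imwrite('pics/s3c.png',cv2.resize(cv2.cvtColor(c['color'][200:370,200:360],cv2.COLOR_RGB2BGR),None,fx=4,fy=3.5))
W=cloud(c); q=W[200:370,200:360].reshape(-1,3)
E
```

```text
[0.41686601 0.35314405 0.32614174] 83.5073147275826
```

View pics/s3c.png

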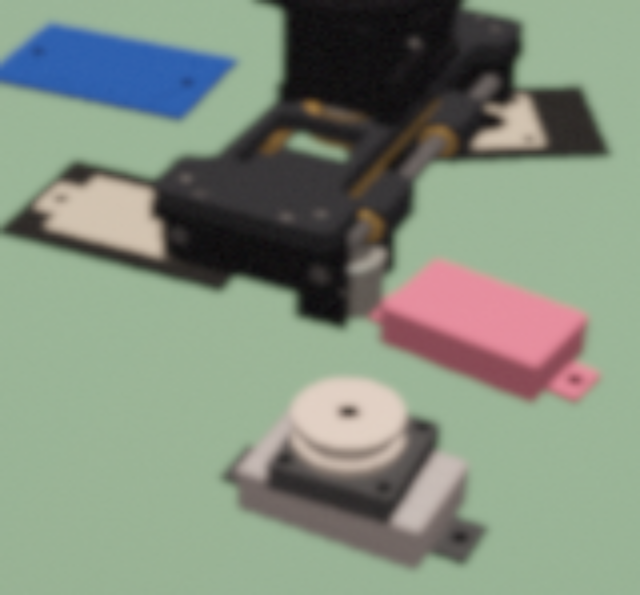

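The bush is held (gap 33.5 mm) and the sheave, flange and anode stayed put. Next I'll go round to the bush pad.

```bash
cat >> h.py <<'E'
def plan2(pts):
    """pts: list of (xyz,th,n); chained from current pose"""
    p,Rt=tool(); th0=theta(Rt); cur=p.copy();Rc=Rt; rows=[]
    for tgt,th,n in pts:
        p0=cur.copy(); t0=th0
        for i in range(n):
            nx=p0+(np.array(tgt)-p0)*(i+1)/n; Rn=Rth(t0+(th-t0)*(i+1)/n)
            dl=(Rc.T@(nx-cur)).round(3); w=np.degrees(R.from_matrix(Rc.T@Rn).as_rotvec()).round(1)
            cur=cur+Rc@dl; Rc=Rc@R.from_rotvec(np.radians(w)).as_matrix()
            rows.append([float(x) for x in (*dl,*w)])
        th0=th
    s=state(); print('from',p.round(4),round(theta(Rt),2),'grip',round(s['finger_gap'],4),'F',s['ft_force'].round(1),'q',s['joint_pos'].round(2))
    for r in rows: print(r)
E
python3 - <<'E'
from h import *
c=cam('wrist')
L=lookpose(c,[.4315,-.325,.004],0,.33,280,100); print(L)
plan2([([.52,.0,.36],40,10),(L,0,10)])
E
```

```text
[ 0.431117   -0.40552284  0.33      ]
from [0.4168 0.3531 0.3258] 83.51 grip 0.0337 F [ 0.4  0.4 -1.6] q [-0.11  0.49 -0.88  1.89  0.46  0.98  0.26]
[0.014, -0.003, -0.034, 0.1, 4.4, -0.1]
[0.017, -0.004, -0.033, -0.0, 4.3, 0.0]
[0.019, -0.003, -0.031, -0.0, 4.4, 0.0]
[0.022, -0.004, -0.03, -0.0, 4.3, 0.0]
[0.023, -0.003, -0.028, -0.0, 4.4, 0.0]
[0.026, -0.003, -0.026, -0.0, 4.3, 0.0]
[0.028, -0.004, -0.024, -0.0, 4.4, 0.0]
[0.03, -0.003, -0.022, -0.0, 4.3, 0.0]
[0.031, -0.004, -0.02, -0.0, 4.4, 0.0]
[0.032, -0.003, -0.017, -0.0, 4.3, 0.0]
[0.025, 0.003, -0.033, -0.0, 4.0, 0.0]
[0.028, 0.003, -0.031, -0.0, 4.0, 0.0]
[0.03, 0.003, -0.029, -0.0, 4.0, 0.0]
[0.031, 0.003, -0.027, -0.0, 4.0, 0.0]
[0.034, 0.003, -0.025, -0.0, 4.0, 0.0]
[0.035, 0.003, -0.022, -0.0, 4.0, 0.0]
[0.036, 0.003, -0.02, -0.0, 4.0, 0.0]
[0.038, 0.003, -0.017, -0.0, 4.0, 0.0]
[0.039, 0.003, -0.014, -0.0, 4.0, 0.0]
[0.04, 0.003, -0.012, -0.0, 4.0, 0.0]
```

send_rows:
  series:
    - [0.03, 0.014, -0.003, -0.034, 0, 4.4, 0]
    - [0.03, 0.017, -0.004, -0.033, 0, 4.3, 0]
    - [0.03, 0.019, -0.003, -0.031, 0, 4.4, 0]
    - [0.03, 0.022, -0.004, -0.03, 0, 4.3, 0]
    - [0.03, 0.023, -0.003, -0.028, 0, 4.4, 0]
    - [0.03, 0.026, -0.003, -0.026, 0, 4.3, 0]
    - [0.03, 0.028, -0.004, -0.024, 0, 4.4, 0]
    - [0.03, 0.03, -0.003, -0.022, 0, 4.3, 0]
    - [0.03, 0.031, -0.004, -0.02, 0, 4.4, 0]
    - [0.03, 0.032, -0.003, -0.017, 0, 4.3, 0]

```text
clock: 6.95
eef_pos: [0.5203, -0.0009, 0.3599]
orientation: [-1.461, 0.685, -0.682]
ft_force: [0.2, -0.3, -1.8]
finger_gap: 0.0336
```

send_rows:
  series:
    - [0.03, 0.025, 0.003, -0.033, 0, 4, 0]
    - [0.03, 0.028, 0.003, -0.031, 0, 4, 0]
    - [0.03, 0.03, 0.003, -0.029, 0, 4, 0]
    - [0.03, 0.031, 0.003, -0.027, 0, 4, 0]
    - [0.03, 0.034, 0.003, -0.025, 0, 4, 0]
    - [0.03, 0.035, 0.003, -0.022, 0, 4, 0]
    - [0.03, 0.036, 0.003, -0.02, 0, 4, 0]
    - [0.03, 0.038, 0.003, -0.017, 0, 4, 0]
    - [0.03, 0.039, 0.003, -0.014, 0, 4, 0]
    - [0.03, 0.04, 0.003, -0.012, 0, 4, 0]

```text
clock: 7.95
eef_pos: [0.4306, -0.4064, 0.3293]
orientation: [-1.208, 1.213, -1.209]
ft_force: [0.9, -0.6, -0.5]
finger_gap: 0.0332
```

send_rows:
  series:
    - [0.03, 0, 0, 0, 0, 0, 0]
    - [0.03, 0, 0, 0, 0, 0, 0]
    - [0.03, 0, 0, 0, 0, 0, 0]

```text
clock: 8.25
eef_pos: [0.4318, -0.4037, 0.3299]
orientation: [-1.21, 1.209, -1.206]
ft_force: [0.4, 0.0, -1.6]
finger_gap: 0.0337
```

```bash
python3 - <<'E'
from h import *
c=cam('wrist','w3'); print(state()['joint_pos'].round(2))
try: padfit(c,(.4315,-.324),45)
except Exception as e: print(e)
W=cloud(c); u,v=map(int,px(c,(.4315,-.324,.004))); print(u,v,W[v-25,u])
plan2([([.431,-.325,.25],0,3)])
E
```

```text
[ 0.96  0.44 -0.37  1.8   0.19  0.94  0.51]
pad [ 0.4307 -0.3244] [0.139 0.085] 12.56 outline [ 0.4308 -0.3247] [0.0388 0.038 ] 0.21 cent 0.4307 -0.3246
279 102 [ 0.43078103 -0.30426193  0.00513025]
from [ 0.4321 -0.4035  0.3303] 0.18 grip 0.0339 F [-0.1 -0.1 -1.4] q [ 0.96  0.44 -0.37  1.8   0.19  0.94  0.51]
[-0.026, 0.027, -0.0, 0.0, 0.1, -0.1]
[-0.026, 0.027, -0.001, 0.0, 0.0, 0.0]
[-0.026, 0.026, 0.0, 0.0, 0.1, 0.0]
```

View pics/w3.png

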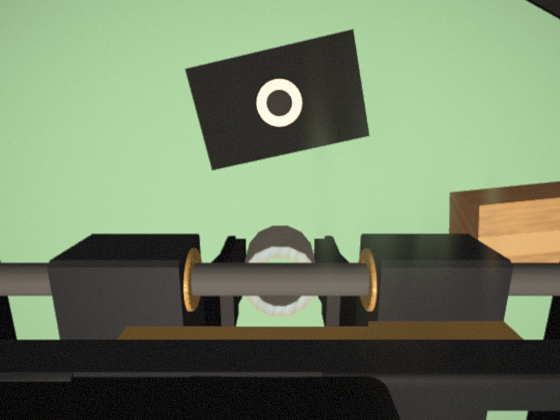

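```bash
cat >> h.py <<'E'
def heldcircle(c,zlo,zhi,r,rows=slice(220,330),cols=slice(200,360)):
    from scipy.optimize import least_squares
    W=cloud(c)[rows,cols].reshape(-1,3); p,Rt=tool(); T=(W-p)@Rt
    T=T[np.isfinite(T[:,0])&(T[:,1]>zlo)&(T[:,1]<zhi)&(np.hypot(T[:,0],T[:,2])<.06)]
    f=lambda x:np.hypot(T[:,0]-x[0],T[:,2]-x[1])-r
    s=least_squares(f,[0,0],loss='soft_l1',f_scale=.001); print('held centre tool x,z',s.x.round(4),'n',len(T),'med',np.median(abs(s.fun)).round(4),'ymax',np.percentile(T[:,1],[2,50,98]).round(4))
E
python3 - <<'E'
from h import *
c=cam('wrist'); heldcircle(c,.15,.21,.017)
W=cloud(c); p,Rt=tool(); T=(W-p)@Rt
for v in range(222,325,8): print(v,T[v,280].round(4))
E
```

```text
held centre tool x,z [-0.     -0.0002] n 4251 med 0.0026 ymax [0.153  0.1589 0.1821]
222 [2.740e-02 3.304e-01 3.000e-04]
230 [-1.590e-02  1.758e-01  1.000e-04]
238 [-1.610e-02  1.639e-01  1.000e-04]
246 [-1.550e-02  1.558e-01  1.000e-04]
254 [-1.200e-02  1.557e-01  1.000e-04]
262 [-0.0327  0.0997 -0.    ]
270 [-0.0328  0.095  -0.    ]
278 [-0.0306  0.0952 -0.    ]
286 [-0.0286  0.0951 -0.    ]
294 [-0.0269  0.0943 -0.    ]
302 [1.130e-02 1.576e-01 1.000e-04]
310 [1.350e-02 1.548e-01 1.000e-04]
318 [0.1271 0.3297 0.0004]
```

```bash
python3 - <<'E'
from h import *
plan2([([.4308,-.3239,.25],0,3),([.4308,-.3239,.20],0,3)])
E
```

```text
from [ 0.4321 -0.4035  0.3305] 0.19 grip 0.0332 F [-0.1  0.8 -1.4] q [ 0.96  0.44 -0.37  1.8   0.19  0.94  0.51]
[-0.027, 0.027, -0.0, 0.0, 0.1, -0.1]
[-0.026, 0.027, -0.001, 0.0, 0.0, 0.0]
[-0.027, 0.027, -0.0, 0.0, 0.1, 0.0]
[0.0, 0.017, -0.0, 0.0, -0.0, 0.0]
[0.0, 0.016, -0.0, 0.0, -0.0, 0.0]
[0.0, 0.017, -0.0, 0.0, -0.0, 0.0]
```

send_rows:
  series:
    - [0.03, -0.027, 0.027, 0, 0, 0, 0]
    - [0.03, -0.026, 0.027, -0.001, 0, 0, 0]
    - [0.03, -0.0265, 0.027, -0.0003, 0, 0, 0]
    - [0.03, 0, 0.017, 0, 0, 0, 0]
    - [0.03, 0, 0.016, 0, 0, 0, 0]
    - [0.03, 0, 0.012, 0, 0, 0, 0]
    - [0.03, 0, 0, 0, 0, 0, 0]
    - [0.03, 0, 0, 0, 0, 0, 0]
    - [0.03, 0, 0, 0, 0, 0, 0]

```text
clock: 9.25
eef_pos: [0.4305, -0.3258, 0.2056]
orientation: [-1.209, 1.207, -1.21]
ft_force: [-0.7, -0.1, -0.7]
finger_gap: 0.0332
```

```bash
python3 - <<'E'
from h import *
plan2([([.4308,-.3239,.190],0,1)]); print([state()['eef_pos'].round(4) for _ in range(1)])
E
```

```text
from [ 0.4305 -0.3258  0.2056] 0.02 grip 0.0332 F [-0.7 -0.1 -0.7] q [ 0.83  0.54 -0.34  2.01  0.28  0.64  0.31]
[-0.002, 0.016, 0.0, -0.1, 0.0, 0.1]
[array([ 0.4305, -0.3258,  0.2056])]
```

send_rows:
  series:
    - [0.03, -0.0018, 0.007, 0.0002, 0, 0, 0]
    - [0.03, 0, 0.005, 0, 0, 0, 0]
    - [0.03, 0, 0.002, 0, 0, 0, 0]
    - [0.03, 0, 0, 0, 0, 0, 0]
    - [0.03, 0, 0, 0, 0, 0, 0]

```text
clock: 9.75
eef_pos: [0.4303, -0.3238, 0.1907]
orientation: [-1.209, 1.209, -1.209]
ft_force: [0.7, 0.2, -1.3]
finger_gap: 0.0333
```

send_rows:
  series:
    - [0.03, 0, 0.001, 0, 0, 0, 0]
    - [0.03, 0, 0, 0, 0, 0, 0]

```text
clock: 9.95
eef_pos: [0.4303, -0.3239, 0.1898]
orientation: [-1.209, 1.209, -1.209]
ft_force: [-0.4, -0.7, -1.6]
finger_gap: 0.0338
```

send_rows:
  series:
    - [0.03, 0, 0.0007, 0, 0, 0, 0]
    - [0.03, 0, 0, 0, 0, 0, 0]

```text
clock: 10.15
eef_pos: [0.4304, -0.3238, 0.1897]
orientation: [-1.21, 1.209, -1.209]
ft_force: [-1.0, 1.0, 4.4]
finger_gap: 0.0332
```

send_rows:
  series:
    - [0.03, 0, 0.0007, 0, 0, 0, 0]
    - [0.03, 0, 0, 0, 0, 0, 0]

```text
clock: 10.35
eef_pos: [0.4304, -0.3238, 0.1897]
orientation: [-1.21, 1.209, -1.209]
ft_force: [-3.3, 1.7, 11.4]
finger_gap: 0.0333
```

Contact at 11 N. I'll release with a small back-off and rise.

send_rows:
  series:
    - [0.03, 0, -0.001, 0, 0, 0, 0]
    - [0.06, 0, 0, 0, 0, 0, 0]
    - [0.06, 0, 0, 0, 0, 0, 0]
    - [0.06, 0, 0, 0, 0, 0, 0]
    - [0.06, 0, 0, 0, 0, 0, 0]
    - [0.087, 0, -0.01, 0, 0, 0, 0]
    - [0.087, 0, -0.03, 0, 0, 0, 0]
    - [0.087, 0, -0.04, 0, 0, 0, 0]
    - [0.087, 0.035, -0.04, 0, 0, 0, 0]
    - [0.087, 0.035, -0.02, 0, 0, 0, 0]

```text
clock: 11.35
eef_pos: [0.4314, -0.3916, 0.3316]
orientation: [-1.21, 1.201, -1.211]
ft_force: [0.8, -0.9, 0.3]
finger_gap: 0.0854
```

send_rows:
  series:
    - [0.087, 0, 0, 0, 0, 0, 0]
    - [0.087, 0, 0, 0, 0, 0, 0]

```text
clock: 11.55
eef_pos: [0.4298, -0.3923, 0.3278]
orientation: [-1.208, 1.209, -1.211]
ft_force: [0.8, 1.0, -0.1]
finger_gap: 0.0866
```

```bash
python3 - <<'E'
from h import *
c=cam('wrist','w4'); W=cloud(c)
q=W[:235].reshape(-1,3); q=q[(np.hypot(q[:,0]-.431,q[:,1]+.324)<.03)&(q[:,2]>.028)]
print(np.median(q[:,2]),cv2.minEnclosingCircle(q[:,:2].astype(np.float32)),len(q))
plan2([([.52,.0,.36],40,10),(lookpose(c,[.412,.349,.05],84,.36,280,120),84,10)])
E
```

```text
0.03422268903658969 ((0.43041566014289856, -0.3245076537132263), 0.017029529437422752) 926
from [ 0.43   -0.3911  0.3269] 0.02 grip 0.0869 F [-0.3  1.5  0.3] q [ 0.96  0.43 -0.38  1.83  0.19  0.93  0.49]
[-0.039, -0.003, 0.009, 0.0, -4.0, -0.1]
[-0.038, -0.004, 0.012, 0.0, -4.0, 0.0]
[-0.038, -0.003, 0.014, 0.0, -4.0, 0.0]
[-0.036, -0.003, 0.017, 0.0, -4.0, 0.0]
[-0.035, -0.004, 0.02, 0.0, -4.0, 0.0]
[-0.034, -0.003, 0.021, 0.0, -4.0, 0.0]
[-0.032, -0.003, 0.025, 0.0, -4.0, 0.0]
[-0.031, -0.004, 0.026, 0.0, -4.0, 0.0]
[-0.028, -0.003, 0.028, 0.0, -4.0, 0.0]
[-0.026, -0.003, 0.031, 0.0, -4.0, 0.0]
[-0.029, -0.0, 0.018, 0.0, -4.4, 0.0]
[-0.028, -0.0, 0.021, 0.0, -4.4, 0.0]
[-0.026, -0.0, 0.023, 0.0, -4.4, 0.0]
[-0.024, -0.0, 0.024, 0.1, -4.4, 0.0]
[-0.022, -0.0, 0.027, -0.0, -4.4, 0.0]
[-0.02, -0.0, 0.028, -0.0, -4.4, 0.0]
[-0.018, -0.0, 0.029, -0.0, -4.4, 0.0]
[-0.016, -0.0, 0.031, -0.0, -4.4, 0.0]
[-0.013, -0.0, 0.032, -0.0, -4.4, 0.0]
[-0.011, -0.0, 0.033, -0.0, -4.4, 0.0]
```

View pics/w4.png

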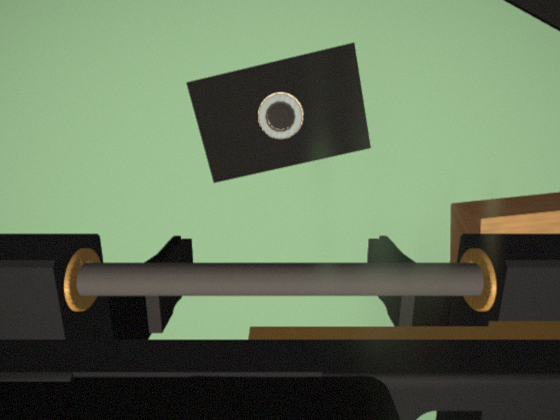

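The bush stands at (280,115), within 0.4 mm of the outline centre. Back to the stack.

send_rows:
  series:
    - [0.087, -0.039, -0.003, 0.009, 0, -4, 0]
    - [0.087, -0.038, -0.004, 0.012, 0, -4, 0]
    - [0.087, -0.038, -0.003, 0.014, 0, -4, 0]
    - [0.087, -0.036, -0.003, 0.017, 0, -4, 0]
    - [0.087, -0.035, -0.004, 0.02, 0, -4, 0]
    - [0.087, -0.034, -0.003, 0.021, 0, -4, 0]
    - [0.087, -0.032, -0.003, 0.025, 0, -4, 0]
    - [0.087, -0.031, -0.004, 0.026, 0, -4, 0]
    - [0.087, -0.028, -0.003, 0.028, 0, -4, 0]
    - [0.087, -0.026, -0.003, 0.031, 0, -4, 0]

```text
clock: 12.6
eef_pos: [0.5197, 0.0023, 0.3593]
orientation: [-1.464, 0.679, -0.676]
ft_force: [1.7, -0.1, 1.1]
finger_gap: 0.0873
```

send_rows:
  series:
    - [0.087, -0.029, 0, 0.018, 0, -4.4, 0]
    - [0.087, -0.028, 0, 0.021, 0, -4.4, 0]
    - [0.087, -0.026, 0, 0.023, 0, -4.4, 0]
    - [0.087, -0.024, 0, 0.024, 0, -4.4, 0]
    - [0.087, -0.022, 0, 0.027, 0, -4.4, 0]
    - [0.087, -0.02, 0, 0.028, 0, -4.4, 0]
    - [0.087, -0.018, 0, 0.029, 0, -4.4, 0]
    - [0.087, -0.016, 0, 0.031, 0, -4.4, 0]
    - [0.087, -0.013, 0, 0.032, 0, -4.4, 0]
    - [0.087, -0.011, 0, 0.033, 0, -4.4, 0]

```text
clock: 13.6
eef_pos: [0.4724, 0.3435, 0.359]
orientation: [-1.571, 0.079, -0.076]
ft_force: [0.9, -0.2, 1.1]
finger_gap: 0.0872
```

send_rows:
  series:
    - [0.087, 0, 0, 0, 0, 0, 0]
    - [0.087, 0, 0, 0, 0, 0, 0]

```text
clock: 13.8
eef_pos: [0.4726, 0.3428, 0.359]
orientation: [-1.571, 0.081, -0.077]
ft_force: [0.4, -0.7, 0.2]
finger_gap: 0.0873
```

```bash
cat >> h.py <<'E'
def stack(c):
    W=cloud(c); p=W[:232].reshape(-1,3); p=p[(p[:,2]>0.012)&(abs(p[:,0]-.412)<.075)&(abs(p[:,1]-.349)<.06)]
    for lo,hi in((.026,.036),(.044,.053),(.063,.073)):
        q=p[(p[:,2]>lo)&(p[:,2]<hi)][:,:2].astype(np.float32)
        if len(q)<50: continue
        r=cv2.minAreaRect(q); k=cv2.minEnclosingCircle(q); print(lo,len(q),np.round(r[0],4),np.round(r[1],4),round(r[2],2),'circ',np.round(k[0],4),round(k[1],4))
E
python3 - <<'E'
from h import *
c=cam('wrist'); stack(c)
plan2([([.4146,.3516,.29],84,4)])
E
```

```text
0.026 2090 [0.4127 0.3488] [0.0555 0.0921] 82.38 circ [0.4127 0.3486] 0.0524
0.044 2070 [0.4117 0.3513] [0.0602 0.0602] 85.75 circ [0.4116 0.3509] 0.0416
0.063 3463 [0.4145 0.3516] [0.0494 0.0496] 57.05 circ [0.4146 0.3516] 0.0251
from [0.4734 0.3416 0.359 ] 84.09 grip 0.0871 F [-0.2 -0.4  0.6] q [-0.05  0.51 -0.88  1.77  0.45  1.08  0.38]
[-0.015, 0.017, 0.001, 0.1, 0.0, -0.1]
[-0.015, 0.018, 0.001, 0.0, 0.0, 0.0]
[-0.015, 0.017, 0.001, 0.0, 0.1, 0.0]
[-0.015, 0.017, 0.001, 0.0, -0.0, 0.0]
```

send_rows:
  series:
    - [0.087, -0.015, 0.017, 0.001, 0, 0, 0]
    - [0.087, -0.015, 0.018, 0.001, 0, 0, 0]
    - [0.087, -0.015, 0.017, 0.001, 0, 0, 0]
    - [0.087, -0.015, 0.017, 0.001, 0, 0, 0]
    - [0.087, 0, 0.02, 0, 0, 0, 0]
    - [0.087, 0, 0.02, 0, 0, 0, 0]
    - [0.087, 0, 0.01, 0, 0, 0, 0]
    - [0.087, 0, 0, 0, 0, 0, 0]
    - [0.087, 0, 0, 0, 0, 0, 0]
    - [0.087, 0, 0, 0, 0, 0, 0]

```text
clock: 14.85
eef_pos: [0.4154, 0.352, 0.2419]
orientation: [-1.568, 0.081, -0.083]
ft_force: [0.1, -0.1, 0.3]
finger_gap: 0.087
```

```bash
python3 - <<'E'
from h import *
plan2([([.4146,.3516,.2325],84,1)])
E
```

```text
from [0.4154 0.352  0.2419] 83.99 grip 0.087 F [ 0.1 -0.1  0.3] q [-0.18  0.6  -0.8   1.96  0.58  0.83  0.17]
[-0.001, 0.009, -0.001, -0.1, -0.0, 0.1]
```

send_rows:
  series:
    - [0.087, -0.0008, 0.0092, -0.0005, 0, 0, 0]
    - [0.087, 0, 0, 0, 0, 0, 0]
    - [0.046, 0, 0, 0, 0, 0, 0]
    - [0.046, 0, 0, 0, 0, 0, 0]
    - [0.046, 0, 0, 0, 0, 0, 0]
    - [0.046, 0, 0, 0, 0, 0, 0]
    - [0.046, 0, 0, 0, 0, 0, 0]
    - [0.046, 0, 0, 0, 0, 0, 0]
    - [0.046, 0, 0, 0, 0, 0, 0]

```text
clock: 15.75
eef_pos: [0.4142, 0.3515, 0.2318]
orientation: [-1.569, 0.082, -0.082]
ft_force: [0.6, -0.2, -0.2]
finger_gap: 0.0489
```

send_rows:
  series:
    - [0.046, 0, 0, 0, 0, 0, 0]
    - [0.046, 0, -0.003, 0, 0, 0, 0]
    - [0.046, 0, -0.01, 0, 0, 0, 0]
    - [0.046, 0, -0.025, 0, 0, 0, 0]
    - [0.046, 0, -0.03, 0, 0, 0, 0]
    - [0.046, 0, -0.03, 0, 0, 0, 0]
    - [0.046, 0, -0.01, 0, 0, 0, 0]
    - [0.046, 0, 0, 0, 0, 0, 0]

```text
clock: 16.55
eef_pos: [0.4143, 0.3518, 0.3414]
orientation: [-1.567, 0.08, -0.085]
ft_force: [1.2, -0.0, -0.7]
finger_gap: 0.0492
```

```bash
python3 - <<'E'
from h import *
c=cam('side'); cv2.imwrite('pics/s5.png',cv2.resize(cv2.cvtColor(c['color'][200:370,200:360],cv2.COLOR_RGB2BGR),None,fx=3,fy=3))
c=cam('wrist','w5'); 
p,Rt=tool(); T=(cloud(c)-p)@Rt
for v in range(215,325,7): print(v,T[v,280].round(4))
L=lookpose(c,[.6357,-.2022,.004],-10,.33,280,90); print(L)
plan2([([.54,.08,.35],50,7),(L,-10,10)])
E
```

```text
215 [-0.0223  0.1763  0.0007]
222 [-0.0231  0.1628  0.0006]
229 [-0.0202  0.1619  0.0006]
236 [-0.017   0.1619  0.0006]
243 [-0.0132  0.1634  0.0006]
250 [-0.0108  0.1612  0.0006]
257 [-0.0067  0.1632  0.0006]
264 [-0.0331  0.0962  0.0005]
271 [-0.0315  0.0956  0.0005]
278 [-0.0309  0.0932  0.0005]
285 [-0.0293  0.0928  0.0005]
292 [-0.0272  0.0933  0.0005]
299 [0.013  0.1614 0.0007]
306 [0.0171 0.1625 0.0007]
313 [0.0208 0.1626 0.0007]
320 [0.0238 0.1616 0.0007]
[ 0.61949161 -0.28893522  0.33      ]
from [0.4141 0.3509 0.3389] 84.01 grip 0.0489 F [ 0.5 -0.9 -0.6] q [-0.09  0.48 -0.9   1.88  0.44  1.    0.28]
[0.022, -0.002, -0.037, 0.1, 4.9, -0.0]
[0.025, -0.001, -0.034, -0.0, 4.8, -0.0]
[0.028, -0.002, -0.033, -0.0, 4.9, -0.0]
[0.03, -0.001, -0.03, -0.0, 4.8, -0.0]
[0.033, -0.002, -0.027, -0.0, 4.9, -0.0]
[0.035, -0.002, -0.024, -0.0, 4.8, -0.0]
[0.037, -0.001, -0.021, 0.0, 4.9, -0.0]
[0.03, 0.002, -0.023, 0.0, 6.0, -0.0]
[0.032, 0.002, -0.02, 0.0, 6.0, -0.0]
[0.034, 0.002, -0.017, 0.0, 6.0, -0.0]
[0.035, 0.002, -0.013, 0.0, 6.0, -0.0]
[0.037, 0.002, -0.009, 0.0, 6.0, -0.0]
[0.037, 0.002, -0.005, 0.0, 6.0, -0.0]
[0.038, 0.002, -0.001, 0.0, 6.0, -0.0]
[0.038, 0.002, 0.003, 0.0, 6.0, -0.0]
[0.037, 0.002, 0.006, 0.0, 6.0, -0.0]
[0.036, 0.002, 0.011, 0.0, 6.0, -0.0]
```

View pics/s5.png

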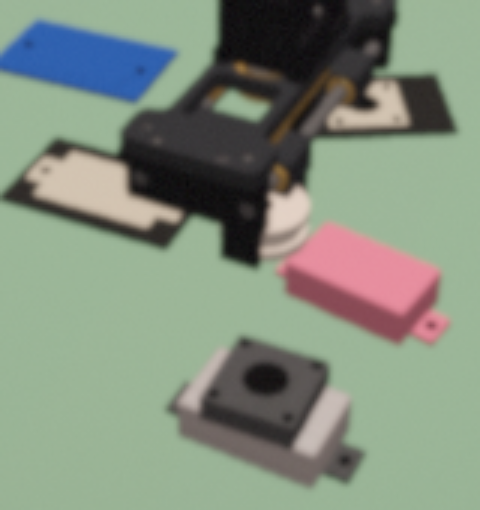

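View pics/w5.png

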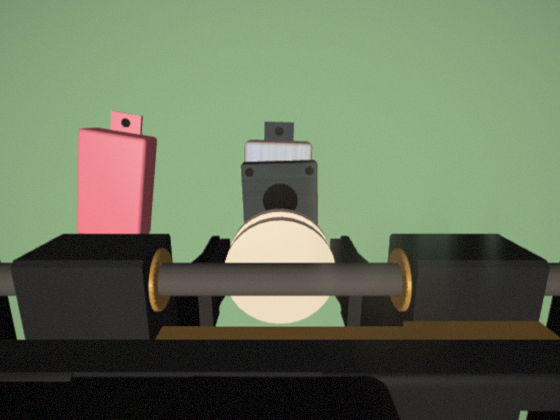

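The sheave is held level at about (280,265) and the flange and anode haven't moved. On to the sheave pad.

send_rows:
  series:
    - [0.046, 0.022, -0.002, -0.037, 0, 4.9, 0]
    - [0.046, 0.025, -0.001, -0.034, 0, 4.8, 0]
    - [0.046, 0.028, -0.002, -0.033, 0, 4.9, 0]
    - [0.046, 0.03, -0.001, -0.03, 0, 4.8, 0]
    - [0.046, 0.033, -0.002, -0.027, 0, 4.9, 0]
    - [0.046, 0.035, -0.002, -0.024, 0, 4.8, 0]
    - [0.046, 0.037, -0.001, -0.021, 0, 4.9, 0]
    - [0.046, 0.03, 0.002, -0.023, 0, 6, 0]
    - [0.046, 0.032, 0.002, -0.02, 0, 6, 0]
    - [0.046, 0.034, 0.002, -0.017, 0, 6, 0]

```text
clock: 17.65
eef_pos: [0.5638, -0.0319, 0.3428]
orientation: [-1.423, 0.794, -0.79]
ft_force: [0.3, 1.1, 0.3]
finger_gap: 0.0487
```

send_rows:
  series:
    - [0.046, 0.035, 0.002, -0.013, 0, 6, 0]
    - [0.046, 0.037, 0.002, -0.009, 0, 6, 0]
    - [0.046, 0.037, 0.002, -0.005, 0, 6, 0]
    - [0.046, 0.038, 0.002, -0.001, 0, 6, 0]
    - [0.046, 0.038, 0.002, 0.003, 0, 6, 0]
    - [0.046, 0.037, 0.002, 0.006, 0, 6, 0]
    - [0.046, 0.036, 0.002, 0.011, 0, 6, 0]
    - [0.046, 0, 0, 0, 0, 0, 0]
    - [0.046, 0, 0, 0, 0, 0, 0]
    - [0.046, 0, 0, 0, 0, 0, 0]

```text
clock: 18.65
eef_pos: [0.62, -0.2864, 0.3294]
orientation: [-1.123, 1.337, -1.332]
ft_force: [-0.1, 0.6, -1.1]
finger_gap: 0.0491
```

```bash
python3 - <<'E'
from h import *
c=cam('wrist','w6')
padfit(c,(.6357,-.2022),40)
p,Rt=tool(); T=(cloud(c)-p)@Rt
print([(v,T[v,280].round(4).tolist()) for v in (212,219,306,313,320,325)])
plan2([([.6355,-.2022,.25],-10,4),([.6355,-.2022,.20],-10,3)])
E
```

```text
pad [ 0.6352 -0.2021] [0.085 0.14 ] 155.26 outline [ 0.6353 -0.2023] [0.0542 0.0545] 80.22 cent 0.6352 -0.2021
[(212, [-0.0237, 0.178, -0.0]), (219, [-0.0242, 0.165, -0.0]), (306, [0.017, 0.1638, 0.0]), (313, [0.0214, 0.1651, 0.0]), (320, [0.0246, 0.1644, 0.0]), (325, [0.1156, 0.2996, 0.0002])]
from [ 0.6201 -0.2861  0.3299] -9.81 grip 0.049 F [ 0.8 -0.2 -1. ] q [ 0.62  0.58 -0.37  1.57  0.23  1.04  0.01]
[-0.021, 0.02, 0.0, 0.1, 0.0, -0.1]
[-0.022, 0.02, 0.0, -0.0, 0.1, 0.0]
[-0.021, 0.02, 0.001, -0.0, 0.0, 0.0]
[-0.021, 0.02, -0.0, -0.0, 0.1, 0.0]
[-0.0, 0.017, -0.0, -0.0, -0.0, 0.0]
[-0.0, 0.016, -0.0, -0.0, -0.0, 0.0]
[-0.0, 0.017, -0.0, -0.0, -0.0, 0.0]
```

View pics/w6.png

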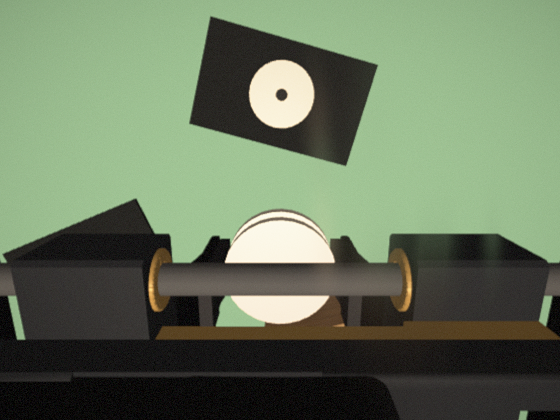

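The pad outline is at (281,94), which puts its centre at (0.6353, -0.2022).

send_rows:
  series:
    - [0.046, -0.021, 0.02, 0, 0, 0, 0]
    - [0.046, -0.022, 0.02, 0, 0, 0, 0]
    - [0.046, -0.021, 0.02, 0.001, 0, 0, 0]
    - [0.046, -0.021, 0.02, 0, 0, 0, 0]
    - [0.046, 0, 0.017, 0, 0, 0, 0]
    - [0.046, 0, 0.016, 0, 0, 0, 0]
    - [0.046, 0, 0.017, 0, 0, 0, 0]
    - [0.046, 0, 0, 0, 0, 0, 0]
    - [0.046, 0, 0, 0, 0, 0, 0]
    - [0.046, 0, 0, 0, 0, 0, 0]

```text
clock: 19.7
eef_pos: [0.6361, -0.2053, 0.2017]
orientation: [-1.12, 1.335, -1.338]
ft_force: [0.4, -0.9, -1.0]
finger_gap: 0.0494
```

```bash
python3 - <<'E'
from h import *
plan2([([.6353,-.2022,.1878],-10,1)]);p,Rt=tool();print(Rt.T@(np.array([.6353,-.2022,.1878])-p))
E
```

```text
from [ 0.6361 -0.2053  0.2017] -10.04 grip 0.0494 F [ 0.4 -0.9 -1. ] q [ 0.48  0.7  -0.34  1.69  0.3   0.8  -0.17]
[-0.003, 0.014, -0.001, -0.1, -0.0, 0.0]
[-0.00293257  0.01386591 -0.00137435]
```

send_rows:
  series:
    - [0.046, -0.003, 0.007, -0.0013, 0, 0, 0]
    - [0.046, 0, 0.004, 0, 0, 0, 0]
    - [0.046, 0, 0.002, 0, 0, 0, 0]
    - [0.046, 0, 0, 0, 0, 0, 0]
    - [0.046, 0, 0, 0, 0, 0, 0]

```text
clock: 20.2
eef_pos: [0.6351, -0.2013, 0.1878]
orientation: [-1.122, 1.336, -1.336]
ft_force: [-0.1, -0.1, 0.6]
finger_gap: 0.0489
```

send_rows:
  series:
    - [0.046, 0, 0.001, 0, 0, 0, 0]
    - [0.046, 0, 0, 0, 0, 0, 0]

```text
clock: 20.4
eef_pos: [0.6351, -0.2012, 0.1878]
orientation: [-1.122, 1.336, -1.337]
ft_force: [-2.6, 0.3, 6.2]
finger_gap: 0.0491
```

send_rows:
  series:
    - [0.046, 0, 0.0007, 0, 0, 0, 0]
    - [0.046, 0, 0, 0, 0, 0, 0]

```text
clock: 20.6
eef_pos: [0.6351, -0.2012, 0.1877]
orientation: [-1.122, 1.336, -1.337]
ft_force: [-4.6, 1.1, 9.8]
finger_gap: 0.049
```

send_rows:
  series:
    - [0.046, 0, -0.003, 0, 0, 0, 0]
    - [0.046, 0.0008, 0, 0, 0, 0, 0]
    - [0.046, 0, 0.001, 0, 0, 0, 0]
    - [0.046, 0, 0.001, 0, 0, 0, 0]
    - [0.046, 0, 0.0007, 0, 0, 0, 0]
    - [0.046, 0, 0, 0, 0, 0, 0]

```text
clock: 21.2
eef_pos: [0.6349, -0.2024, 0.1878]
orientation: [-1.122, 1.336, -1.337]
ft_force: [-4.2, 0.7, 10.2]
finger_gap: 0.0486
```

Seated, so I'll release. I open slowly to limit disturbance, then rise straight up.

send_rows:
  series:
    - [0.046, 0, -0.001, 0, 0, 0, 0]
    - [0.07, 0, 0, 0, 0, 0, 0]
    - [0.07, 0, 0, 0, 0, 0, 0]
    - [0.07, 0, 0, 0, 0, 0, 0]
    - [0.07, 0, 0, 0, 0, 0, 0]
    - [0.087, 0, -0.01, 0, 0, 0, 0]
    - [0.087, 0, -0.03, 0, 0, 0, 0]
    - [0.087, 0, -0.04, 0, 0, 0, 0]
    - [0.087, 0.03, -0.04, 0, 0, 0, 0]
    - [0.087, 0.035, -0.02, 0, 0, 0, 0]

```text
clock: 22.2
eef_pos: [0.6251, -0.2646, 0.3327]
orientation: [-1.119, 1.327, -1.337]
ft_force: [0.6, -1.4, 0.7]
finger_gap: 0.0864
```

send_rows:
  series:
    - [0.087, 0, 0, 0, 0, 0, 0]
    - [0.087, 0, 0, 0, 0, 0, 0]

```text
clock: 22.4
eef_pos: [0.6232, -0.2675, 0.3286]
orientation: [-1.12, 1.337, -1.34]
ft_force: [-0.5, -0.0, -0.8]
finger_gap: 0.0871
```

```bash
python3 - <<'E'
from h import *
c=cam('wrist','w7'); W=cloud(c)
q=W[:235].reshape(-1,3); q=q[(np.hypot(q[:,0]-.635,q[:,1]+.202)<.04)&(q[:,2]>.019)]
print(np.median(q[:,2]),cv2.minEnclosingCircle(q[:,:2].astype(np.float32)),len(q))
plan2([([.54,.08,.35],50,10),(lookpose(c,[.412,.349,.05],85.7,.36,280,120),85.7,8)])
E
```

```text
0.024520911410460873 ((0.6345587372779846, -0.20285603404045105), 0.02512805163860321) 3218
from [ 0.6234 -0.2659  0.3276] -9.99 grip 0.087 F [-0.4  0.9 -0.3] q [ 0.6   0.57 -0.38  1.59  0.23  1.03 -0.02]
[-0.033, -0.002, -0.014, -0.0, -6.0, -0.0]
[-0.034, -0.002, -0.011, -0.0, -6.0, -0.0]
[-0.034, -0.003, -0.007, -0.0, -6.0, -0.0]
[-0.036, -0.002, -0.004, -0.0, -6.0, -0.0]
[-0.035, -0.002, 0.001, -0.0, -6.0, -0.0]
[-0.036, -0.002, 0.004, -0.0, -6.0, -0.0]
[-0.035, -0.003, 0.007, -0.0, -6.0, -0.0]
[-0.033, -0.002, 0.012, -0.0, -6.0, -0.0]
[-0.033, -0.002, 0.014, -0.0, -6.0, -0.0]
[-0.03, -0.002, 0.018, -0.0, -6.0, -0.0]
[-0.027, -0.001, 0.02, -0.0, -4.5, -0.0]
[-0.026, -0.002, 0.022, -0.0, -4.4, -0.0]
[-0.024, -0.001, 0.024, -0.0, -4.5, -0.0]
[-0.022, -0.001, 0.026, -0.0, -4.4, -0.0]
[-0.02, -0.001, 0.027, -0.0, -4.5, -0.0]
[-0.018, -0.002, 0.029, -0.0, -4.5, -0.0]
[-0.016, -0.001, 0.031, -0.0, -4.4, 0.0]
[-0.013, -0.001, 0.031, -0.0, -4.5, 0.0]
```

View pics/w7.png

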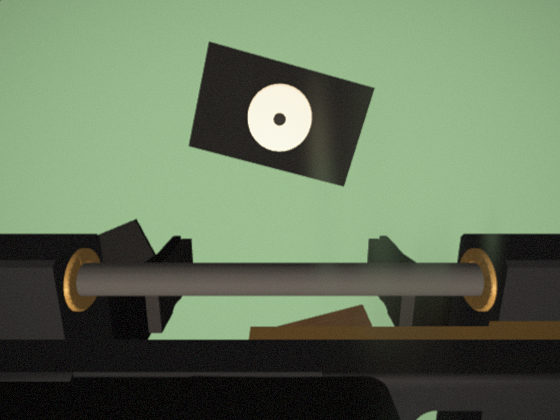

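The sheave is within about 1 mm of its outline centre. Back for the flange.

send_rows:
  series:
    - [0.087, -0.033, -0.002, -0.014, 0, -6, 0]
    - [0.087, -0.034, -0.002, -0.011, 0, -6, 0]
    - [0.087, -0.034, -0.003, -0.007, 0, -6, 0]
    - [0.087, -0.036, -0.002, -0.004, 0, -6, 0]
    - [0.087, -0.035, -0.002, 0.001, 0, -6, 0]
    - [0.087, -0.036, -0.002, 0.004, 0, -6, 0]
    - [0.087, -0.035, -0.003, 0.007, 0, -6, 0]
    - [0.087, -0.033, -0.002, 0.012, 0, -6, 0]
    - [0.087, -0.033, -0.002, 0.014, 0, -6, 0]
    - [0.087, -0.03, -0.002, 0.018, 0, -6, 0]

```text
clock: 23.45
eef_pos: [0.5386, 0.0821, 0.3489]
orientation: [-1.503, 0.542, -0.539]
ft_force: [0.7, -0.6, 0.4]
finger_gap: 0.0872
```

send_rows:
  series:
    - [0.087, -0.027, -0.001, 0.02, 0, -4.5, 0]
    - [0.087, -0.026, -0.002, 0.022, 0, -4.4, 0]
    - [0.087, -0.024, -0.001, 0.024, 0, -4.5, 0]
    - [0.087, -0.022, -0.001, 0.026, 0, -4.4, 0]
    - [0.087, -0.02, -0.001, 0.027, 0, -4.5, 0]
    - [0.087, -0.018, -0.002, 0.029, 0, -4.5, 0]
    - [0.087, -0.016, -0.001, 0.031, 0, -4.4, 0]
    - [0.087, -0.013, -0.001, 0.031, 0, -4.5, 0]
    - [0.087, 0, 0, 0, 0, 0, 0]
    - [0.087, 0, 0, 0, 0, 0, 0]

```text
clock: 24.45
eef_pos: [0.4728, 0.3444, 0.3587]
orientation: [-1.571, 0.057, -0.054]
ft_force: [0.7, -0.7, -0.4]
finger_gap: 0.0869
```

```bash
python3 - <<'E'
from h import *
c=cam('wrist'); stack(c)
plan2([([.4117,.3512,.28],85.7,4),([.4117,.3512,.224],85.7,3)])
E
```

```text
0.026 2080 [0.4127 0.3485] [0.056 0.092] 82.24 circ [0.4126 0.348 ] 0.0524
0.044 5574 [0.4116 0.3514] [0.0601 0.0596] 85.98 circ [0.4116 0.3515] 0.0416
from [0.4737 0.3432 0.3586] 85.79 grip 0.0869 F [-0.2  0.7 -0.1] q [-0.05  0.52 -0.89  1.77  0.45  1.08  0.4 ]
[-0.016, 0.02, 0.001, 0.1, 0.0, -0.1]
[-0.015, 0.019, 0.001, -0.0, 0.0, 0.0]
[-0.016, 0.02, 0.001, -0.0, 0.1, 0.0]
[-0.015, 0.02, 0.0, -0.0, -0.0, 0.0]
[-0.0, 0.019, 0.0, -0.0, -0.0, 0.0]
[-0.0, 0.018, 0.0, -0.0, -0.0, 0.0]
[-0.0, 0.019, 0.0, -0.0, -0.0, 0.0]
```

send_rows:
  series:
    - [0.087, -0.016, 0.02, 0.001, 0, 0, 0]
    - [0.087, -0.015, 0.019, 0.001, 0, 0, 0]
    - [0.087, -0.016, 0.02, 0.001, 0, 0, 0]
    - [0.087, -0.015, 0.02, 0, 0, 0, 0]
    - [0.087, 0, 0.019, 0, 0, 0, 0]
    - [0.087, 0, 0.018, 0, 0, 0, 0]
    - [0.087, 0, 0.019, 0, 0, 0, 0]
    - [0.087, 0, 0, 0, 0, 0, 0]
    - [0.087, 0, 0, 0, 0, 0, 0]
    - [0.087, 0, 0, 0, 0, 0, 0]

```text
clock: 25.5
eef_pos: [0.4132, 0.3506, 0.2253]
orientation: [-1.569, 0.058, -0.06]
ft_force: [-0.3, 0.4, 0.3]
finger_gap: 0.0866
```

```bash
python3 - <<'E'
from h import *
plan2([([.4116,.3514,.2145],85.8,1)]);p,Rt=tool();print(Rt.T@(np.array([.4116,.3514,.2145])-p))
E
```

```text
from [0.4132 0.3506 0.2253] 85.67 grip 0.0866 F [-0.3  0.4  0.3] q [-0.19  0.62 -0.79  1.97  0.61  0.8   0.17]
[-0.002, 0.011, 0.001, -0.0, -0.1, 0.1]
[-0.00165714  0.01077588  0.0006705 ]
```

send_rows:
  series:
    - [0.087, -0.0016, 0.0108, 0.0007, 0, 0, 0]
    - [0.087, 0, 0, 0, 0, 0, 0]
    - [0.056, 0, 0, 0, 0, 0, 0]
    - [0.056, 0, 0, 0, 0, 0, 0]
    - [0.056, 0, 0, 0, 0, 0, 0]
    - [0.056, 0, 0, 0, 0, 0, 0]
    - [0.056, 0, 0, 0, 0, 0, 0]
    - [0.056, 0, 0, 0, 0, 0, 0]
    - [0.056, 0, 0, 0, 0, 0, 0]

```text
clock: 26.4
eef_pos: [0.4113, 0.3515, 0.2137]
orientation: [-1.57, 0.059, -0.059]
ft_force: [0.1, 0.9, 0.5]
finger_gap: 0.0596
```

send_rows:
  series:
    - [0.056, 0, 0, 0, 0, 0, 0]
    - [0.056, 0, -0.002, 0, 0, 0, 0]
    - [0.056, 0, -0.006, 0, 0, 0, 0]
    - [0.056, 0, -0.015, 0, 0, 0, 0]
    - [0.056, 0, -0.025, 0, 0, 0, 0]
    - [0.056, 0, -0.03, 0, 0, 0, 0]
    - [0.056, 0, -0.03, 0, 0, 0, 0]
    - [0.056, 0, -0.01, 0, 0, 0, 0]
    - [0.056, 0, 0, 0, 0, 0, 0]

```text
clock: 27.3
eef_pos: [0.4112, 0.3518, 0.3332]
orientation: [-1.568, 0.057, -0.061]
ft_force: [0.2, 0.1, -4.8]
finger_gap: 0.0599
```

```bash
python3 - <<'E'
from h import *
c=cam('side'); cv2.imwrite('pics/s8.png',cv2.resize(cv2.cvtColor(c['color'][200:370,200:360],cv2.COLOR_RGB2BGR),None,fx=3,fy=3))
c=cam('wrist','w8'); 
p,Rt=tool(); T=(cloud(c)-p)@Rt
for v in list(range(190,262,7))+[299,306,313,320,327,334]: print(v,T[v,280].round(4))
E
```

```text
190 [-0.0083  0.3003  0.001 ]
197 [-0.0023  0.3004  0.001 ]
204 [-0.0295  0.169   0.0007]
211 [-0.0276  0.1643  0.0007]
218 [-0.0243  0.1649  0.0007]
225 [-0.0215  0.1636  0.0007]
232 [-0.018   0.1645  0.0007]
239 [-0.0148  0.1642  0.0007]
246 [-0.0116  0.164   0.0007]
253 [-0.0088  0.1627  0.0007]
260 [-0.005   0.1638  0.0007]
299 [0.0139 0.1631 0.0007]
306 [0.0181 0.1642 0.0008]
313 [0.0219 0.1644 0.0008]
320 [0.0251 0.1636 0.0008]
327 [-0.0241  0.0839  0.0005]
334 [-0.0237  0.082   0.0005]
```

View pics/s8.png

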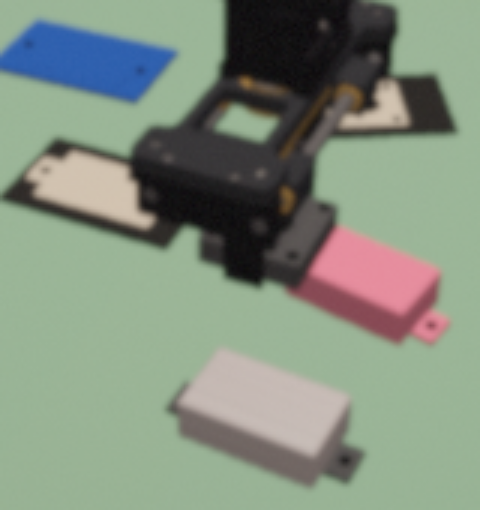

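View pics/w8.png

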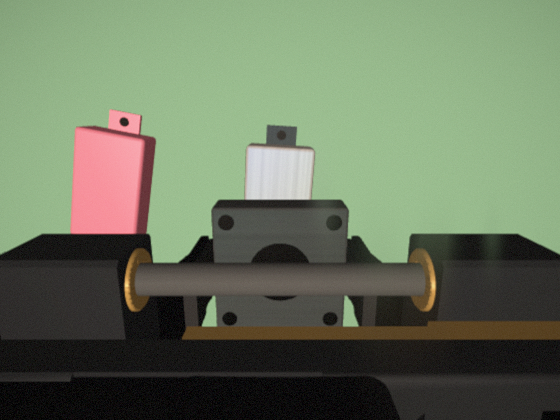

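The flange is held square at about (280,265). On to its pad.

```bash
python3 - <<'E'
from h import *
c=cam('wrist')
L=lookpose(c,[.4518,-.0192,.004],24.55,.33,280,85); print(L)
plan2([([.51,.12,.34],50,8),(L,24.55,7)])
E
```

```text
[ 0.48983202 -0.10337981  0.33      ]
from [0.4109 0.3507 0.3301] 85.71 grip 0.0597 F [ 0.5 -0.2 -4.2] q [-0.09  0.49 -0.9   1.9   0.46  0.98  0.29]
[0.015, -0.001, -0.028, 0.1, 4.5, -0.1]
[0.016, -0.001, -0.026, 0.0, 4.4, 0.0]
[0.019, -0.002, -0.026, 0.0, 4.5, 0.0]
[0.02, -0.001, -0.023, 0.0, 4.5, 0.0]
[0.023, -0.001, -0.022, 0.0, 4.4, 0.0]
[0.024, -0.001, -0.021, 0.0, 4.5, 0.0]
[0.025, -0.001, -0.018, 0.0, 4.4, 0.0]
[0.027, -0.002, -0.016, 0.0, 4.5, 0.0]
[0.018, 0.001, -0.026, 0.0, 3.6, 0.0]
[0.02, 0.002, -0.025, 0.0, 3.7, 0.0]
[0.022, 0.001, -0.024, 0.0, 3.6, 0.0]
[0.023, 0.002, -0.023, 0.0, 3.7, 0.0]
[0.024, 0.001, -0.021, 0.0, 3.6, 0.0]
[0.026, 0.002, -0.019, 0.0, 3.6, 0.0]
[0.026, 0.001, -0.018, 0.0, 3.7, 0.0]
```

send_rows:
  series:
    - [0.056, 0.015, -0.001, -0.028, 0, 4.5, 0]
    - [0.056, 0.016, -0.001, -0.026, 0, 4.4, 0]
    - [0.056, 0.019, -0.002, -0.026, 0, 4.5, 0]
    - [0.056, 0.02, -0.001, -0.023, 0, 4.5, 0]
    - [0.056, 0.023, -0.001, -0.022, 0, 4.4, 0]
    - [0.056, 0.024, -0.001, -0.021, 0, 4.5, 0]
    - [0.056, 0.025, -0.001, -0.018, 0, 4.4, 0]
    - [0.056, 0.027, -0.002, -0.016, 0, 4.5, 0]
    - [0.056, 0.018, 0.001, -0.026, 0, 3.6, 0]
    - [0.056, 0.02, 0.002, -0.025, 0, 3.7, 0]

```text
clock: 28.45
eef_pos: [0.5045, 0.0563, 0.337]
orientation: [-1.473, 0.649, -0.645]
ft_force: [0.5, 0.5, -4.2]
finger_gap: 0.0599
```

send_rows:
  series:
    - [0.056, 0.022, 0.001, -0.024, 0, 3.6, 0]
    - [0.056, 0.023, 0.002, -0.023, 0, 3.7, 0]
    - [0.056, 0.024, 0.001, -0.021, 0, 3.6, 0]
    - [0.056, 0.026, 0.002, -0.019, 0, 3.6, 0]
    - [0.056, 0.026, 0.001, -0.018, 0, 3.7, 0]
    - [0.056, 0, 0, 0, 0, 0, 0]
    - [0.056, 0, 0, 0, 0, 0, 0]
    - [0.056, 0, 0, 0, 0, 0, 0]

```text
clock: 29.25
eef_pos: [0.4894, -0.1013, 0.3308]
orientation: [-1.382, 0.888, -0.885]
ft_force: [0.0, 0.2, -4.2]
finger_gap: 0.0594
```

```bash
python3 - <<'E'
from h import *
c=cam('wrist','w9')
padfit(c,(.4518,-.0192),50)
p,Rt=tool(); T=(cloud(c)-p)@Rt
print([(v,T[v,280].round(4).tolist()) for v in (200,204,211,318,322,325)])
plan2([([.4518,-.0192,.25],24.55,4),([.4518,-.0192,.20],24.55,3)])
E
```

```text
pad [ 0.4518 -0.0189] [0.14  0.085] 24.7 outline [ 0.4518 -0.019 ] [0.0653 0.0643] 24.71 cent 0.4518 -0.0191
[(200, [-0.0295, 0.1786, -0.0001]), (204, [-0.0292, 0.172, -0.0001]), (211, [-0.0277, 0.1654, -0.0001]), (318, [0.0244, 0.1657, -0.0001]), (322, [0.0267, 0.1659, -0.0001]), (325, [0.028, 0.1654, -0.0001])]
from [ 0.4895 -0.1011  0.3311] 24.67 grip 0.0597 F [ 0.5  0.2 -4.1] q [ 0.61  0.33 -0.59  2.    0.23  0.89  0.32]
[-0.023, 0.02, -0.0, 0.0, 0.0, -0.1]
[-0.022, 0.021, -0.0, 0.0, 0.1, 0.0]
[-0.023, 0.02, -0.0, 0.0, -0.0, 0.0]
[-0.022, 0.02, -0.0, 0.0, 0.0, 0.0]
[-0.0, 0.017, -0.0, 0.0, 0.0, 0.0]
[-0.0, 0.016, -0.0, 0.0, 0.0, 0.0]
[-0.0, 0.017, -0.0, 0.0, 0.0, 0.0]
```

View pics/w9.png

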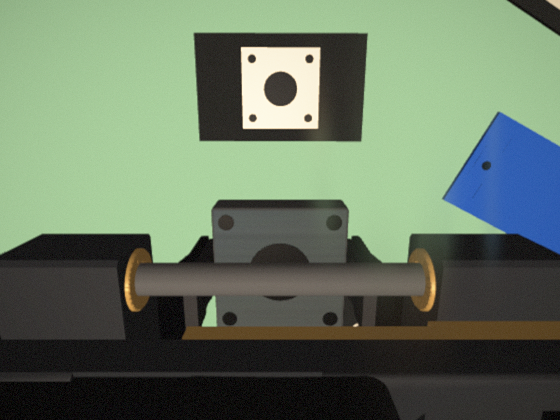

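The pad outline at (280,88) lines up with the held flange.

send_rows:
  series:
    - [0.056, -0.023, 0.02, 0, 0, 0, 0]
    - [0.056, -0.022, 0.021, 0, 0, 0, 0]
    - [0.056, -0.023, 0.02, 0, 0, 0, 0]
    - [0.056, -0.022, 0.02, 0, 0, 0, 0]
    - [0.056, 0, 0.017, 0, 0, 0, 0]
    - [0.056, 0, 0.016, 0, 0, 0, 0]
    - [0.056, 0, 0.015, 0, 0, 0, 0]
    - [0.056, 0, 0, 0, 0, 0, 0]
    - [0.056, 0, 0, 0, 0, 0, 0]
    - [0.056, 0, 0, 0, 0, 0, 0]

```text
clock: 30.3
eef_pos: [0.4527, -0.02, 0.2034]
orientation: [-1.381, 0.887, -0.889]
ft_force: [-0.1, 0.2, -5.3]
finger_gap: 0.0599
```

```bash
python3 - <<'E'
from h import *
p,Rt=tool();print(p,theta(Rt),Rt.T@(np.array([.4518,-.0190,.1877])-p))
E
```

```text
[ 0.45269259 -0.02003235  0.20335423] 24.56365127894749 [-0.00131944  0.01565278 -0.00040859]
```

send_rows:
  series:
    - [0.056, -0.0016, 0.008, -0.0004, 0, -0.1, 0]
    - [0.056, 0, 0.004, 0, 0, 0, 0]
    - [0.056, 0, 0.0025, 0, 0, 0, 0]
    - [0.056, 0, 0, 0, 0, 0, 0]
    - [0.056, 0, 0, 0, 0, 0, 0]

```text
clock: 30.8
eef_pos: [0.4512, -0.0192, 0.188]
orientation: [-1.382, 0.887, -0.887]
ft_force: [-0.2, 0.4, -3.8]
finger_gap: 0.0599
```

send_rows:
  series:
    - [0.056, 0, 0.001, 0, 0, 0, 0]
    - [0.056, 0, 0, 0, 0, 0, 0]

```text
clock: 31.0
eef_pos: [0.4513, -0.0192, 0.1876]
orientation: [-1.383, 0.887, -0.888]
ft_force: [-1.8, 0.3, 3.1]
finger_gap: 0.0599
```

send_rows:
  series:
    - [0.056, 0, 0.0007, 0, 0, 0, 0]
    - [0.056, 0, 0, 0, 0, 0, 0]

```text
clock: 31.2
eef_pos: [0.4513, -0.019, 0.1876]
orientation: [-1.383, 0.886, -0.888]
ft_force: [-4.8, -0.6, 12.9]
finger_gap: 0.0599
```

send_rows:
  series:
    - [0.056, 0, -0.001, 0, 0, 0, 0]
    - [0.08, 0, 0, 0, 0, 0, 0]
    - [0.08, 0, 0, 0, 0, 0, 0]
    - [0.08, 0, 0, 0, 0, 0, 0]
    - [0.08, 0, 0, 0, 0, 0, 0]
    - [0.087, 0, -0.01, 0, 0, 0, 0]
    - [0.087, 0, -0.03, 0, 0, 0, 0]
    - [0.087, 0, -0.04, 0, 0, 0, 0]
    - [0.087, 0.03, -0.04, 0, 0, 0, 0]
    - [0.087, 0.035, -0.02, 0, 0, 0, 0]

```text
clock: 32.2
eef_pos: [0.4789, -0.0774, 0.3316]
orientation: [-1.381, 0.88, -0.888]
ft_force: [1.0, -0.7, -0.3]
finger_gap: 0.0866
```

send_rows:
  series:
    - [0.087, 0, 0, 0, 0, 0, 0]
    - [0.087, 0, 0, 0, 0, 0, 0]

```text
clock: 32.4
eef_pos: [0.4782, -0.0789, 0.3282]
orientation: [-1.381, 0.888, -0.89]
ft_force: [-0.3, 0.5, 0.2]
finger_gap: 0.0875
```

```bash
python3 - <<'E'
from h import *
c=cam('wrist','w10'); W=cloud(c)
q=W[:235].reshape(-1,3); q=q[(np.hypot(q[:,0]-.4518,q[:,1]+.019)<.06)&(q[:,2]>.018)]
print(np.median(q[:,2]),cv2.minAreaRect(q[:,:2].astype(np.float32)),len(q))
plan2([([.51,.12,.34],50,7),(lookpose(c,[.412,.349,.03],82.3,.34,280,120),82.3,8)])
E
```

```text
0.022624675264500606 ((0.45176994800567627, -0.019377849996089935), (0.10595300793647766, 0.05897972732782364), 24.74847984313965) 5849
from [ 0.4777 -0.0781  0.3274] 24.61 grip 0.0871 F [ 0.   0.1 -0.3] q [ 0.59  0.31 -0.62  2.03  0.24  0.87  0.28]
[-0.024, -0.002, 0.016, 0.0, -3.6, -0.0]
[-0.023, -0.002, 0.017, 0.0, -3.7, -0.0]
[-0.021, -0.001, 0.019, 0.0, -3.6, -0.0]
[-0.02, -0.002, 0.02, 0.0, -3.6, -0.0]
[-0.019, -0.002, 0.022, 0.0, -3.6, -0.0]
[-0.018, -0.002, 0.023, 0.0, -3.7, -0.0]
[-0.016, -0.002, 0.023, 0.0, -3.6, -0.0]
[-0.021, 0.0, 0.018, 0.0, -4.0, -0.0]
[-0.02, 0.0, 0.02, 0.0, -4.1, -0.0]
[-0.018, 0.0, 0.021, 0.0, -4.0, -0.0]
[-0.017, 0.0, 0.022, 0.0, -4.0, -0.0]
[-0.015, 0.0, 0.023, 0.0, -4.1, -0.0]
[-0.014, 0.0, 0.025, -0.0, -4.0, -0.0]
[-0.011, 0.0, 0.025, -0.0, -4.0, -0.0]
[-0.01, 0.0, 0.026, -0.0, -4.1, -0.0]
```

View pics/w10.png

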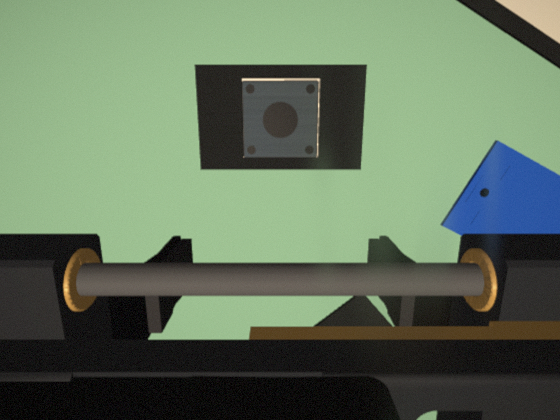

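The flange sits aligned in its outline at (280,119). I'll quantify it more tightly while moving on to the anode.

```bash
python3 - <<'E'
from h import *
c=cam('wrist'); W=cloud(c)
q=W[:235].reshape(-1,3); q=q[(np.hypot(q[:,0]-.4518,q[:,1]+.019)<.045)&(q[:,2]>.0195)]
print(q[:,2].min(),q[:,2].max(),cv2.minAreaRect(q[:,:2].astype(np.float32)),q.mean(0),len(q))
E
```

```text
0.01989005975714051 0.025365406946748836 ((0.45147109031677246, -0.019706178456544876), (0.060100018978118896, 0.05893118679523468), 24.637197494506836) [ 0.45112557 -0.01903275  0.02257614] 5763
```

send_rows:
  series:
    - [0.087, -0.024, -0.002, 0.016, 0, -3.6, 0]
    - [0.087, -0.023, -0.002, 0.017, 0, -3.7, 0]
    - [0.087, -0.021, -0.001, 0.019, 0, -3.6, 0]
    - [0.087, -0.02, -0.002, 0.02, 0, -3.6, 0]
    - [0.087, -0.019, -0.002, 0.022, 0, -3.6, 0]
    - [0.087, -0.018, -0.002, 0.023, 0, -3.7, 0]
    - [0.087, -0.016, -0.002, 0.023, 0, -3.6, 0]
    - [0.087, -0.021, 0, 0.018, 0, -4, 0]
    - [0.087, -0.02, 0, 0.02, 0, -4.1, 0]
    - [0.087, -0.018, 0, 0.021, 0, -4, 0]

```text
clock: 33.5
eef_pos: [0.4959, 0.204, 0.3395]
orientation: [-1.539, 0.379, -0.375]
ft_force: [-0.3, 0.5, -0.4]
finger_gap: 0.0869
```

send_rows:
  series:
    - [0.087, -0.017, 0, 0.022, 0, -4, 0]
    - [0.087, -0.015, 0, 0.023, 0, -4.1, 0]
    - [0.087, -0.014, 0, 0.025, 0, -4, 0]
    - [0.087, -0.011, 0, 0.025, 0, -4, 0]
    - [0.087, -0.01, 0, 0.026, 0, -4.1, 0]
    - [0.087, 0, 0, 0, 0, 0, 0]
    - [0.087, 0, 0, 0, 0, 0, 0]

```text
clock: 34.2
eef_pos: [0.474, 0.34, 0.3394]
orientation: [-1.57, 0.105, -0.102]
ft_force: [-0.7, 0.8, -0.5]
finger_gap: 0.087
```

```bash
python3 - <<'E'
from h import *
c=cam('wrist','w11'); stack(c)
plan2([([.4127,.3487,.26],82.3,4),([.4127,.3487,.20],82.3,3)])
E
```

```text
0.026 7923 [0.4123 0.3485] [0.0561 0.0913] 82.41 circ [0.4128 0.3488] 0.0522
from [0.4747 0.339  0.3395] 82.36 grip 0.0869 F [ 0.4 -1.1 -0.4] q [-0.05  0.54 -0.88  1.79  0.47  1.04  0.33]
[-0.016, 0.02, 0.0, 0.1, 0.0, -0.1]
[-0.015, 0.02, 0.001, 0.0, 0.0, 0.0]
[-0.016, 0.02, 0.0, 0.0, 0.0, 0.0]
[-0.016, 0.019, 0.0, 0.0, 0.1, 0.0]
[0.0, 0.02, 0.0, 0.0, -0.0, 0.0]
[0.0, 0.02, 0.0, 0.0, -0.0, 0.0]
[0.0, 0.02, 0.0, 0.0, -0.0, 0.0]
```

View pics/w11.png

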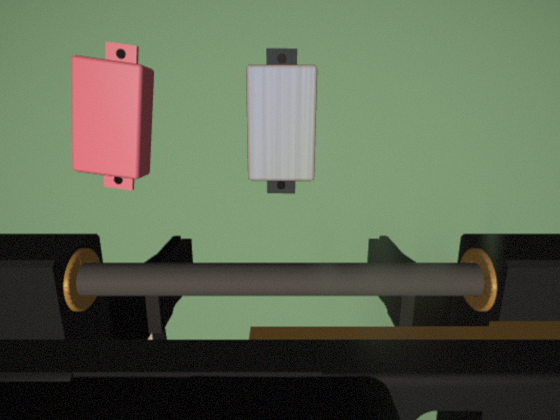

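The aluminium anode is alone at (281,122), with its axis on the jaw line. I'll descend and grip it.

send_rows:
  series:
    - [0.087, -0.016, 0.02, 0, 0, 0, 0]
    - [0.087, -0.015, 0.02, 0.001, 0, 0, 0]
    - [0.087, -0.016, 0.02, 0, 0, 0, 0]
    - [0.087, -0.017, 0.019, 0, 0, 0, 0]
    - [0.087, 0, 0.02, 0, 0, 0, 0]
    - [0.087, 0, 0.02, 0, 0, 0, 0]
    - [0.087, 0, 0.02, 0, 0, 0, 0]
    - [0.087, 0, 0, 0, 0, 0, 0]
    - [0.087, 0, 0, 0, 0, 0, 0]

```text
clock: 35.15
eef_pos: [0.4123, 0.3481, 0.2014]
orientation: [-1.569, 0.106, -0.106]
ft_force: [0.9, 0.4, -0.5]
finger_gap: 0.0871
```

```bash
python3 - <<'E'
from h import *
p,Rt=tool();print(p,theta(Rt),Rt.T@(np.array([.4127,.3487,.188])-p))
E
```

```text
[0.41230737 0.34807598 0.20142032] 82.24803018780929 [0.00030765 0.01341962 0.00068387]
```

send_rows:
  series:
    - [0.087, 0.0003, 0.013, 0.0007, 0, -0.1, 0]
    - [0.087, 0, 0, 0, 0, 0, 0]
    - [0.052, 0, 0, 0, 0, 0, 0]
    - [0.052, 0, 0, 0, 0, 0, 0]
    - [0.052, 0, 0, 0, 0, 0, 0]
    - [0.052, 0, 0, 0, 0, 0, 0]
    - [0.052, 0, 0, 0, 0, 0, 0]
    - [0.052, 0, 0, 0, 0, 0, 0]
    - [0.052, 0, 0, 0, 0, 0, 0]

```text
clock: 36.05
eef_pos: [0.4124, 0.3492, 0.1885]
orientation: [-1.569, 0.104, -0.104]
ft_force: [-0.6, -1.1, 2.7]
finger_gap: 0.0559
```

send_rows:
  series:
    - [0.052, 0, 0, 0, 0, 0, 0]
    - [0.052, 0, -0.002, 0, 0, 0, 0]
    - [0.052, 0, -0.006, 0, 0, 0, 0]
    - [0.052, 0, -0.015, 0, 0, 0, 0]
    - [0.052, 0, -0.025, 0, 0, 0, 0]
    - [0.052, 0, -0.03, 0, 0, 0, 0]
    - [0.052, 0, -0.03, 0, 0, 0, 0]
    - [0.052, 0, -0.01, 0, 0, 0, 0]
    - [0.052, 0, 0, 0, 0, 0, 0]

```text
clock: 36.95
eef_pos: [0.4125, 0.3498, 0.3081]
orientation: [-1.566, 0.102, -0.106]
ft_force: [0.6, 0.3, -3.9]
finger_gap: 0.0558
```

```bash
python3 - <<'E'
from h import *
c=cam('side'); cv2.imwrite('pics/s12.png',cv2.resize(cv2.cvtColor(c['color'][200:370,200:360],cv2.COLOR_RGB2BGR),None,fx=3,fy=3))
c=cam('wrist','w12'); 
p,Rt=tool(); T=(cloud(c)-p)@Rt
for v in list(range(165,262,8)): print(v,T[v,280].round(4))
L=lookpose(c,[.6004,.1596,.004],86,.34,280,60); print(L)
L[2]=.34
plan2([(L,86,10)])
E
```

```text
165 [-0.0453  0.1805  0.0007]
173 [-0.0449  0.1593  0.0007]
181 [-0.0422  0.1562  0.0007]
189 [-0.0385  0.1583  0.0007]
197 [-0.0356  0.1564  0.0007]
205 [-0.032   0.1574  0.0007]
213 [-0.0289  0.1562  0.0007]
221 [-0.0254  0.1567  0.0007]
229 [-0.0221  0.1562  0.0007]
237 [nan nan nan]
245 [-0.0144  0.1579  0.0007]
253 [-0.0112  0.1567  0.0007]
261 [-0.0077  0.1564  0.0007]
[0.713113  0.1507235 0.34     ]
from [0.4122 0.3488 0.3055] 82.41 grip 0.0561 F [ 0.2  0.6 -4.6] q [-0.11  0.51 -0.88  1.92  0.49  0.94  0.21]
[0.032, -0.003, -0.016, 0.1, -0.4, -0.0]
[0.033, -0.004, -0.016, -0.0, -0.3, -0.0]
[0.032, -0.003, -0.016, -0.0, -0.4, -0.0]
[0.032, -0.004, -0.016, -0.0, -0.3, -0.0]
[0.032, -0.003, -0.016, -0.0, -0.4, -0.0]
[0.032, -0.004, -0.017, -0.0, -0.4, -0.0]
[0.032, -0.003, -0.017, -0.0, -0.3, -0.0]
[0.032, -0.004, -0.017, -0.0, -0.4, -0.0]
[0.031, -0.003, -0.017, -0.0, -0.3, -0.0]
[0.032, -0.004, -0.018, -0.0, -0.4, -0.0]
```

View pics/s12.png

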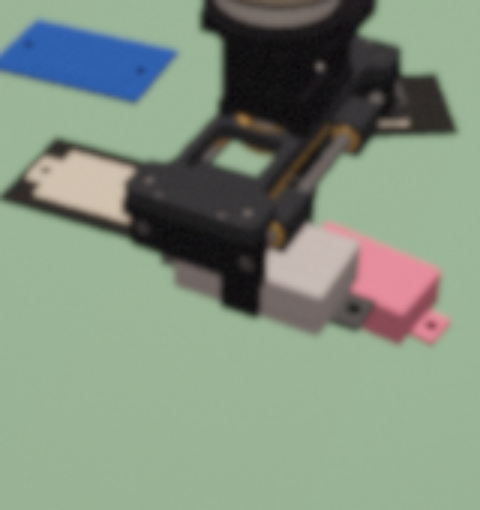

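View pics/w12.png

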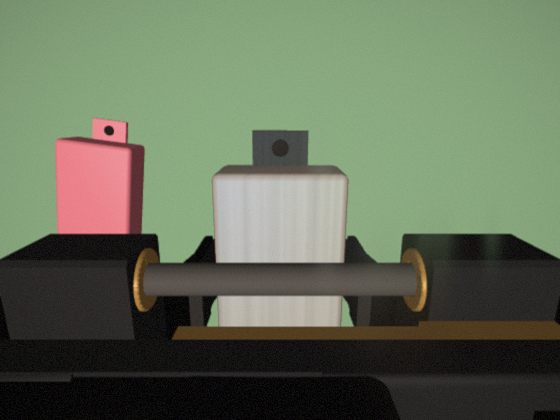

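The anode is held level at about (280,250) with the strap underneath. On to the anode pad's look pose.

send_rows:
  series:
    - [0.052, 0.016, -0.003, -0.008, 0, -0.4, 0]
    - [0.052, 0.033, -0.004, -0.016, 0, -0.3, 0]
    - [0.052, 0.032, -0.003, -0.016, 0, -0.4, 0]
    - [0.052, 0.032, -0.004, -0.016, 0, -0.3, 0]
    - [0.052, 0.032, -0.003, -0.016, 0, -0.4, 0]
    - [0.052, 0.032, -0.004, -0.017, 0, -0.4, 0]
    - [0.052, 0.032, -0.003, -0.017, 0, -0.3, 0]
    - [0.052, 0.032, -0.004, -0.017, 0, -0.4, 0]
    - [0.052, 0.031, -0.003, -0.017, 0, -0.3, 0]
    - [0.052, 0.032, -0.004, -0.018, 0, -0.4, 0]

```text
clock: 38.05
eef_pos: [0.6994, 0.16, 0.3383]
orientation: [-1.572, 0.057, -0.05]
ft_force: [0.7, 1.3, -4.2]
finger_gap: 0.056
```

send_rows:
  series:
    - [0.052, 0.016, 0, -0.008, 0, 0, 0]
    - [0.052, 0, 0, 0, 0, 0, 0]
    - [0.052, 0, 0, 0, 0, 0, 0]
    - [0.052, 0, 0, 0, 0, 0, 0]

```text
clock: 38.45
eef_pos: [0.7129, 0.1534, 0.34]
orientation: [-1.57, 0.055, -0.05]
ft_force: [-0.5, 0.2, -4.3]
finger_gap: 0.0559
```

```bash
python3 - <<'E'
from h import *
c=cam('wrist','w13')
try: padfit(c,(.6004,.1596),70)
except Exception as e: print(e)
p,Rt=tool(); T=(cloud(c)-p)@Rt
print(p,theta(Rt),[(v,T[v,280].round(4).tolist()) for v in (158,165,170,173,181)])
E
```

```text
pad [0.7606 0.1499] [0.618 0.416] 86.24 outline [0.6046 0.1593] [0.061  0.1036] 85.85 cent 0.6027 0.1595
[0.71296796 0.15344083 0.34048895] 86.17035581367801 [(158, [-0.0487, 0.1851, 0.0]), (165, [-0.0458, 0.1819, 0.0]), (170, [-0.0459, 0.1659, -0.0]), (173, [-0.0455, 0.1604, -0.0]), (181, [-0.0425, 0.1588, -0.0])]
```

View pics/w13.png

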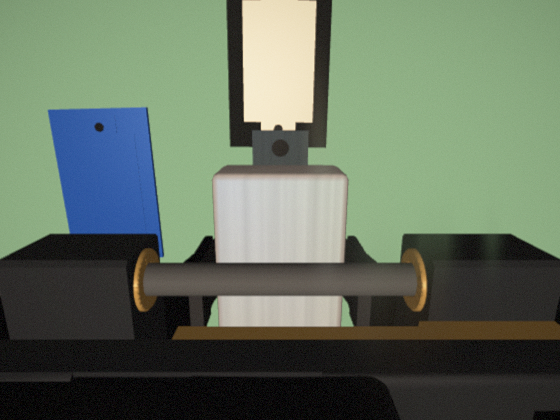

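The anode pad is cut off at the image top, so I'll rise for a full view.

```bash
python3 - <<'E'
from h import *
c=cam('wrist')
L=lookpose(c,[.6004,.1596,.004],86,.42,280,66); plan2([(L,86,3)])
E
```

```text
from [0.7131 0.1534 0.3409] 86.16 grip 0.0555 F [ 0.4 -0.3 -5.4] q [ 0.21  0.75 -0.81  1.42  0.55  1.21  0.84]
[0.002, -0.026, -0.001, 0.0, 0.1, -0.1]
[0.002, -0.027, -0.0, 0.0, 0.0, 0.0]
[0.003, -0.026, -0.001, 0.0, 0.1, 0.0]
```

send_rows:
  series:
    - [0.052, 0.002, -0.026, -0.001, 0, 0, 0]
    - [0.052, 0.002, -0.027, 0, 0, 0, 0]
    - [0.052, 0.003, -0.026, -0.001, 0, 0, 0]
    - [0.052, 0, 0, 0, 0, 0, 0]
    - [0.052, 0, 0, 0, 0, 0, 0]
    - [0.052, 0, 0, 0, 0, 0, 0]

```text
clock: 39.15
eef_pos: [0.7203, 0.1496, 0.4181]
orientation: [-1.572, 0.056, -0.051]
ft_force: [-0.4, -0.5, -4.3]
finger_gap: 0.0559
```

```bash
python3 - <<'E'
from h import *
c=cam('wrist','w14')
g=c['color'].astype(int); V=np.arange(420)[:,None]
k=((g[...,1]-g[...,0]<=12)&(V<129)).astype(np.uint8)
n,l,st,ce=cv2.connectedComponentsWithStats(k)
u,v=px(c,(.6004,.1596,.004)); i=l[int(v),int(u)]; print(u,v,st[i])
def fit(m):
    q=max(cv2.findContours(m.astype(np.uint8),cv2.RETR_EXTERNAL,cv2.CHAIN_APPROX_NONE)[0],key=cv2.contourArea)[:,0]
    P=np.array([onplane(c,a,b,.004)[:2] for a,b in q]).astype(np.float32); r=cv2.minAreaRect(P); M=cv2.moments(P.reshape(-1,1,2)); print(np.round(r[0],4),np.round(r[1],4),round(r[2],2),M['m10']/M['m00'],M['m01']/M['m00'])
fit(l==i); fit((l==i)&(g[...,0]>120))
p,Rt=tool(); print(p,theta(Rt))
E
```

```text
282.29145827437753 65.9701701576094 [  241     0    85   129 10405]
[0.6011 0.1596] [0.0855 0.1273] 85.76 0.601142361099167 0.15961445943340166
[0.6011 0.1595] [0.0611 0.1269] 85.86 0.6012016942273574 0.15955142071267742
[0.72041925 0.14943646 0.41803396] 86.05809221940436
```

View pics/w14.png

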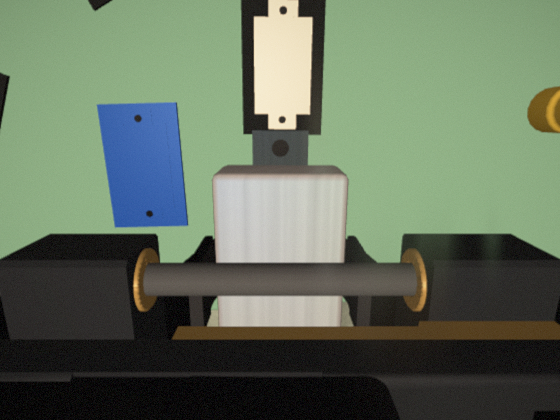

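```bash
python3 - <<'E'
from h import *
c=cam('wrist')
g=c['color'].astype(int)
m=(g[:134,220:345].min(-1)>110)&(g[:134,220:345,0]>150)
w=m.sum(1); rows=np.nonzero(w>42)[0]; print(rows.min(),rows.max(),w[[10,20,60,110,120]])
m2=np.zeros(g.shape[:2],np.uint8); m2[rows.min():rows.max()+1,220:345]=m[rows.min():rows.max()+1]
m2=cv2.morphologyEx(m2,cv2.MORPH_OPEN,np.ones((3,3),np.uint8))
q=max(cv2.findContours(m2,cv2.RETR_EXTERNAL,cv2.CHAIN_APPROX_NONE)[0],key=cv2.contourArea)[:,0]
P=np.array([onplane(c,a,b,.004)[:2] for a,b in q]).astype(np.float32); print(cv2.minAreaRect(P))
p,Rt=tool(); print(p,theta(Rt))
C=[.6008,.1596]
for C in ([.6006,.1596,.24],): plan2([(C,85.95,6)])
E
```

```text
16 113 [22 59 58 57 20]
((0.6005992889404297, 0.1595100462436676), (0.06055774539709091, 0.09633681178092957), 85.68263244628906)
[0.72055496 0.14939312 0.41820369] 86.04995653313371
from [0.7206 0.1494 0.4182] 86.05 grip 0.0557 F [ 0.4 -0.2 -4.6] q [ 0.21  0.7  -0.83  1.31  0.51  1.35  0.89]
[-0.02, 0.03, 0.0, 0.1, 0.0, -0.2]
[-0.02, 0.029, 0.001, -0.0, 0.0, 0.0]
[-0.02, 0.03, -0.0, -0.0, 0.0, 0.0]
[-0.02, 0.03, 0.0, -0.0, 0.1, 0.0]
[-0.02, 0.03, 0.001, -0.0, -0.0, 0.0]
[-0.02, 0.029, -0.0, -0.0, -0.0, 0.0]
```

send_rows:
  series:
    - [0.052, -0.02, 0.02, 0, 0, 0, 0]
    - [0.052, -0.02, 0.03, 0.001, 0, 0, 0]
    - [0.052, -0.02, 0.03, 0, 0, 0, 0]
    - [0.052, -0.02, 0.03, 0, 0, 0.2, 0]
    - [0.052, -0.02, 0.03, 0.001, 0, 0, 0]
    - [0.052, -0.02, 0.029, 0, 0, 0, 0]
    - [0.052, 0, 0.02, 0, 0, 0, 0]
    - [0.052, 0, 0.01, 0, 0, 0, 0]
    - [0.052, 0, 0, 0, 0, 0, 0]
    - [0.052, 0, 0, 0, 0, 0, 0]

```text
clock: 40.25
eef_pos: [0.6022, 0.1602, 0.222]
orientation: [-1.569, 0.057, -0.059]
ft_force: [-0.3, 0.6, -3.6]
finger_gap: 0.0561
```

send_rows:
  series:
    - [0.052, 0, 0, 0, 0, 0, 0]

```text
clock: 40.35
eef_pos: [0.6022, 0.1603, 0.2226]
orientation: [-1.569, 0.056, -0.06]
ft_force: [-0.1, -0.3, -3.7]
finger_gap: 0.0556
```

```bash
python3 - <<'E'
from h import *
p,Rt=tool();print(p,theta(Rt),Rt.T@(np.array([.6002,.1595,.1925])-p),Rt[:,1])
E
```

```text
[0.60221756 0.16030071 0.22264101] 85.78717697795659 [-0.00202385  0.03013523 -0.000982  ] [ 2.42091570e-03  9.93888796e-04 -9.99996576e-01]
```

send_rows:
  series:
    - [0.052, -0.002, 0.01, -0.001, 0, 0, 0]
    - [0.052, 0, 0.01, 0, 0, 0, 0]
    - [0.052, 0, 0.005, 0, 0, 0, 0]
    - [0.052, 0, 0.003, 0, 0, 0, 0]
    - [0.052, 0, 0, 0, 0, 0, 0]
    - [0.052, 0, 0, 0, 0, 0, 0]

```text
clock: 40.95
eef_pos: [0.5994, 0.1593, 0.1934]
orientation: [-1.57, 0.057, -0.058]
ft_force: [-0.5, -0.3, -4.2]
finger_gap: 0.0559
```

```bash
python3 - <<'E'
from h import *
p,Rt=tool();print(p,theta(Rt),Rt.T@(np.array([.6002,.1595,.1925])-p),Rt[:,1],state()['ft_force'])
E
```

```text
[0.59944699 0.15934246 0.19343262] 85.82528028318042 [0.00073916 0.00093302 0.00021153] [ 4.41565261e-04  4.00569693e-04 -9.99999822e-01] [-0.46314584 -0.32934767 -4.18351979]
```

send_rows:
  series:
    - [0.052, 0.0006, 0.001, 0, 0, 0, 0]
    - [0.052, 0, 0, 0, 0, 0, 0]
    - [0.052, 0, 0, 0, 0, 0, 0]

```text
clock: 41.25
eef_pos: [0.6001, 0.1593, 0.1926]
orientation: [-1.57, 0.057, -0.058]
ft_force: [0.5, 0.7, -4.0]
finger_gap: 0.0561
```

send_rows:
  series:
    - [0.052, 0, 0.0008, 0, 0, 0, 0]
    - [0.052, 0, 0, 0, 0, 0, 0]

```text
clock: 41.45
eef_pos: [0.6001, 0.1594, 0.1925]
orientation: [-1.57, 0.057, -0.058]
ft_force: [-1.8, -0.4, 4.5]
finger_gap: 0.0558
```

send_rows:
  series:
    - [0.052, 0, 0.0008, 0, 0, 0, 0]
    - [0.052, 0, 0, 0, 0, 0, 0]

```text
clock: 41.65
eef_pos: [0.6, 0.1594, 0.1925]
orientation: [-1.571, 0.057, -0.058]
ft_force: [-4.6, -2.2, 9.6]
finger_gap: 0.0557
```

Seated at 9.6 N. I'll release, rise and back off.

send_rows:
  series:
    - [0.052, 0, -0.001, 0, 0, 0, 0]
    - [0.08, 0, 0, 0, 0, 0, 0]
    - [0.08, 0, 0, 0, 0, 0, 0]
    - [0.08, 0, 0, 0, 0, 0, 0]
    - [0.08, 0, 0, 0, 0, 0, 0]
    - [0.087, 0, -0.01, 0, 0, 0, 0]
    - [0.087, 0, -0.03, 0, 0, 0, 0]
    - [0.087, 0, -0.04, 0, 0, 0, 0]
    - [0.087, 0.03, -0.04, 0, 0, 0, 0]
    - [0.087, 0.04, -0.03, 0, 0, 0, 0]

```text
clock: 42.65
eef_pos: [0.6693, 0.1551, 0.3461]
orientation: [-1.569, 0.053, -0.057]
ft_force: [1.0, 0.3, 0.3]
finger_gap: 0.0869
```

send_rows:
  series:
    - [0.087, 0.02, -0.02, 0, 0, 0, 0]
    - [0.087, 0, 0, 0, 0, 0, 0]
    - [0.087, 0, 0, 0, 0, 0, 0]

```text
clock: 42.95
eef_pos: [0.689, 0.1528, 0.3616]
orientation: [-1.57, 0.058, -0.056]
ft_force: [1.2, 0.0, -0.1]
finger_gap: 0.0867
```

```bash
python3 - <<'E'
from h import *
c=cam('wrist','w15'); W=cloud(c)
q=W[:230].reshape(-1,3); q=q[(np.hypot(q[:,0]-.6,q[:,1]-.16)<.07)&(q[:,2]>.025)]
print(np.median(q[:,2]),cv2.minAreaRect(q[:,:2].astype(np.float32)),len(q))
c=cam('top','t15'); W=cloud(c); cam('side','s15')
for n,(u,v) in dict(plug=(143,165),carton=(413,180)).items():
    p=W[v-25:v+26,u-25:u+26].reshape(-1,3); p=p[p[:,2]>0.015]
    print(n,p[:,:2].min(0).round(3),p[:,:2].max(0).round(3),p.mean(0).round(3))
print(state()['joint_pos'].round(2),state()['clock'])
E
```

```text
0.03439902344108084 ((0.6004330515861511, 0.15891459584236145), (0.05598244071006775, 0.09085042774677277), 85.63681030273438) 7508
plug [0.638 0.422] [0.685 0.464] [0.658 0.441 0.045]
carton [ 0.583 -0.471] [ 0.689 -0.391] [ 0.633 -0.427  0.046]
[ 0.23  0.7  -0.83  1.47  0.53  1.22  0.83] 43.1
```

View pics/w15.png

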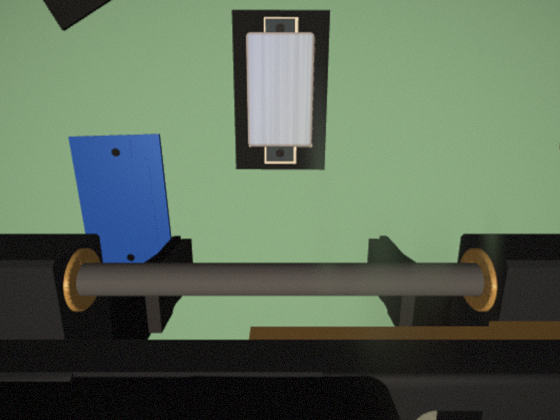

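View pics/s15.png

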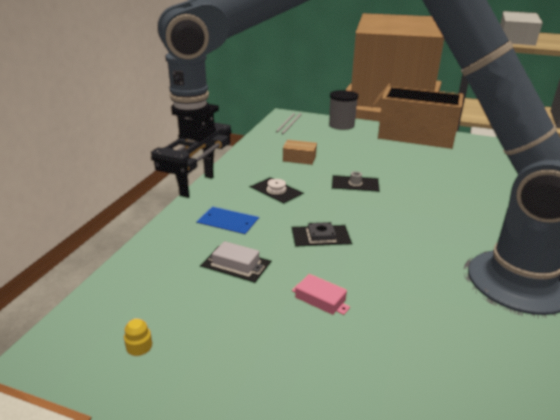

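View pics/t15.png

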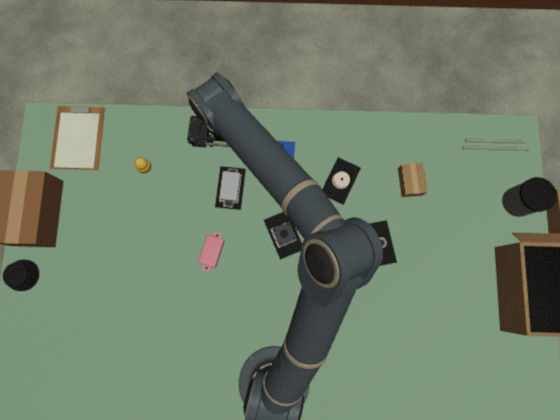

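The anode sits at (281,90) with its tabs showing even margins, and all the other parts are in place. The plug and carton haven't moved and the gripper is clear, so I'll hand in.

```bash
python3 - <<'E'
from h import *
print(env.close_job(), state()['clock'])
E
```

```text
the job is handed in; nothing more can be done
the job is handed in; nothing more can be done
```

I took the stack apart from the top down (bush, sheave, flange, anode). Each part was set down until light contact, about 10–13 N, on its own outline and then let go. The job was handed in at about 43 s of the 112 s allowed.

| Part | Measured offset from outline centre | Turn error |
|---|---|---|
| bush | about 0.4 mm | – |
| sheave | about 1 mm | – |
| flange | under 1 mm | under 0.3° |
| anode | about 0.6 mm | under 0.3° |

- **Heights:** the height readings put every part flat on its pad.
- **Bystanders:** before hand-in, the plug and carton read within about 2 mm of where they first stood, which is the scatter of that measurement.
- **First move went wrong:** I sent it in mm where the tool takes metres. Each row was cut to the 50 mm limit, so the arm stopped somewhere other than planned, but it touched nothing.
- **One odd reading:** the first fit of the placed flange gave a 106 mm length, most likely from stray depth points. A tighter fit gave 60 x 59 mm, as expected.

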